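# Key and sprocket onto a gearmotor shaft

## Task

Fit the chain sprocket to the gearmotor: first lay the loose brass key flat on the floor of the slot in the output shaft and let go of it, then slide the sprocket onto the shaft, toothed end first, its keyway over the key, pushing the snug red seal ring before it until all sits fully home against the collar, and let go. Feel your way gently: never more than 30 N on key, sprocket or shaft, and leave the other things on the bench where they are.

Things in the scene. Friction and masses are not known exactly. Their poses are not given: they have to be found in the camera images.
- home_point (a point): On the axis of the gearmotor's output shaft, where the middle of the sprocket's toothed face must end; 100 mm above the bench, 5 mm before the dark collar. +x along the axis into the gearmotor, +z straight up; these axes do not turn with the shaft. Bright steel shaft, level, 32 mm in diameter, reaching 64 mm from here to its free end, stiff to turn (0.35 N m).
- shaft_end (a point): Centre of the shaft's free end, on its axis, axes as the home point's. The last 3 mm taper from 32 to 27 mm diameter, the next 9 mm are plain, then comes the slot for the key: 42 mm long (its middle 31 mm from the home point), 11.6 mm wide, open outward only, its flat floor 10 mm from the axis and 6 mm under the shaft's surface.
- gearmotor: Green gearmotor, fixed. Origin on the bench under the home point, axes as there. NOT MEASURED: its shaft, with the slot, may stand turned about the axis up to 0.36 rad either way from slot straight up; see or feel it. Gearbox x = 20 to 110, 110 wide, 122 mm high, motor to x = 250, up to 129 mm high.
- seal_home (a point): Where the red seal ring (45 mm diameter, 5 mm thick) must end, on the axis against the collar, its front face in the home plane. It starts 6 to 10 mm further out, snug on the shaft: the sprocket has to push it in with a steady 12 N or so until it stops hard on the collar.
- key: Loose brass key, 40 mm long (x), 10 mm wide (y), 12 mm high (z), about 40 g; edges bevelled 1 mm, upright corners of its ends 2 mm. Origin: centre of its underside; +z up. It lies flat on the black block, either end may face either way. In the slot (leaning as the slot leans) it stands 6 mm out of the shaft, with about 1 mm of play each way lengthwise and 0.8 mm sideways.
- sprocket: Dark grey chain sprocket with a long boss, axis level. Origin: on its axis in the plane of its toothed end; +x out of the toothed end, +z through the middle of the keyway (up). Toothed disc x = -8 to 0, 78 mm over the teeth; boss x = -42 to -8. Bore 34 mm, keyway 12 mm wide with roof 23.5 mm from the axis, both right through. Home: its origin on the home point, +x as there, keyway over the key. 0.34 to 0.55 kg.
- boss_mid (a point): Middle of the sprocket's boss on its axis (x = -25 mm in the sprocket's frame, same axes); 70 mm above the bench at the start. The boss is 56 mm in diameter, 34 mm long, with two upright flats for gripping, 50 mm apart (y = -25 and +25 mm), 25 mm high. A yellow paint stripe on top of it marks the keyway.
- v_block: Blue V-block fixed to the bench, 30 mm long (x), V part 43 mm wide (y) and 53 mm high, foot 80 mm wide and 15 mm high. Origin on the bench under its middle; the boss rests in it.
- key_block: Black plastic block fixed to the bench, 75 x 50 mm, 45 mm high, that the key lies on. Origin on the bench under its middle.
- bearing: Bystander: loose ball bearing ring, 52 mm in diameter, 15 mm high. Origin under its centre.
- wrench: Bystander: steel wrench lying flat, 170 mm long.
- hammer: Bystander: hammer lying flat, 280 mm long.
- screwdriver: Bystander: orange screwdriver lying flat, 200 mm long.
- spray_can: Bystander: yellow spray can, upright, 64 mm in diameter, 180 mm high. Origin under its centre.
- bolt_jar: Bystander: glass jar, upright, 70 mm in diameter, 90 mm high. Origin under its centre.
- grinder: Bystander: angle grinder lying on the bench, about 300 mm long, 80 mm high.

How it is judged:
By the outcome, as a careful person would: the job done as asked, in the order asked, and still so for the second after the job is handed in, with the robot touching nothing.
It also fails if it takes over 72 s, if anything falls off the work surface, if the arm or the gripper's body presses on something with over 40 N, if the wrist force passes 120 N, or if a joint passes its speed limit or range.

## Robot

A 6-joint arm with a two-finger parallel gripper is mounted at the origin on the work surface. World frame = base frame: x ahead of the robot, y to its left, z up, the work surface at z = 0. Lengths are in m, angles in rad, forces in N, time in s.
With the tool pointing down it reaches from about 0.375 to 0.975 m from the base axis. Payload 3.8 kg.
Tool frame: the origin (TCP) lies on the mounting face of the last link; the fingertips stand 166 mm ahead of it and the grasp point (between the pads) lies 147 mm ahead of it; z points along the fingers, y is the line along which they close (so a half turn about z gives the same grasp; the last joint's range is limited). The gripper opens to 88 mm and grips with 3 to 60 N. Pads are 18 mm wide; open, the fingers measure 123 mm over their backs; the gripper's body (75 mm by 187 mm) begins 45 mm behind the grasp point.
Start: joints at [-1.385, 0.264, 1.604, -0, 1.274, -0.037], TCP at [0.149, -0.658, 0.405] pointing down, gripper open.
Joint ranges: [-2.63, 2.63], [-0.94, 2.18], [0.31, 2.57], [-1.31, 4.45], [0, 2.66], [-2.55, 2.55]. Speed limits (rad/s): [2.57, 2.57, 3.14, 3.14, 3.14, 3.14].

## Interface

Orientations are given as a unit quaternion [w, x, y, z].
In Python, from cell import sense, grab_frame, camera_info, sign_off gives the robot as it stands.
- The arm moves only by the tool jog_arm, never from a script. Its argument "steps" is a list of rows, each a list of 3 entries, a list of its own where there are three numbers: the closure, from -1 (fully open) to 1 (shut), then the shift along the tool's x, y, z in mm, then the turn, a rotation vector about the tool's x, y, z in rad. In form: [[fingers, [dx, dy, dz], [ax, ay, az]], ...]. A call has 1 to 8 rows; each row is the pose to reach, as a shift and turn from the pose commanded when the call began, along the tool's axes at that moment; what a row does not reach only later rows make up. A row lasts 1/12 s, in which the tool goes at most 41.7 mm and 7.16 degrees, less where a joint would pass 70% of its speed; a pose out of reach is approached as far as the arm can. A call with a gripper value outside its range is refused whole. The fingers move at their own pace and stop on an object; "grip_force" is the grip in N (left out, the last holds). Time passes only in rows, so rows that repeat a pose let the fingers close. It gives the time, the measured TCP pose, the force, the opening and the grip force at its end, in the units of the state.
- sense(): the state, without advancing time (a new reading comes with each control period).
- grab_frame(name): name is "scene" or "side" or "wrist"; returns the picture (480x640x3 uint8, red, green, blue); there is no depth.
- camera_info(name): a dict with "fx", "fy", "cx", "cy" (pixels), "extrinsics" (4x4, takes a point from world to camera coordinates). Camera axes: x right, y up, looking along -z (the intrinsics and any distortion apply to the point x, -y, -z); pixel columns grow to the right and rows downward; lengths in m; the calibration is good to about 2 mm. A picture is of the moment at which its call begins: read the wrist's pose just before it. camera_info takes no time and is no camera call; for the wrist camera it gives the pose at the moment of the call.
- sign_off(): hands the job in; it is judged then, once.
The state is a dict: "clock": time; "q": joint angles; "qd": joint speeds; "effort": joint torques, N m; "tool_pos": TCP position; "orientation": TCP orientation; "wrist_force": force on the tool from outside, world axes, zero at the start; "wrist_torque": the same for the moment, N m; "gripper_width": finger opening in m; "finger_force": force on a finger pad.
Only numpy, scipy, OpenCV 4.12 (cv2) and the standard library are available. Lean on these libraries where they do the work, as an engineer would, in place of code of your own. Each camera call takes 0.05 s, during which the arm holds its last target. There are 200 camera calls.

## Working session

There is one attempt and no reset: what is moved stays moved. The work goes in short steps, Python scripts to look and compute and a tool call to move; the robot and the scene stay as the last step left them, time stands still between calls to the robot, and variables do not carry over. Pictures are saved under pics/ and viewed, at most 10 in all, crops included, and the job is handed in when it is done.

Besides the shell and the picture viewer there is one more tool, called by a JSON object that holds its "method" and its "body", one argument or row to a line. jog_arm: Moves the arm, as the interface text tells. Its arguments: {"type":"object","properties":{"steps":{"type":"array","items":{"type":"array"}},"grip_force":{"type":"number"}},"required":["steps"]}

```bash
mkdir -p pics; ls; cat > h.py <<'E'
import numpy as np, cv2
from cell import sense, grab_frame, camera_info
from scipy.spatial.transform import Rotation as R
def shot(n,f):
    ci=camera_info(n); im=grab_frame(n); cv2.imwrite('pics/'+f,im[:,:,::-1]); return im,ci
def ray(ci,u,v):
    E=np.array(ci['extrinsics']); d=np.array([(u-ci['cx'])/ci['fx'],-(v-ci['cy'])/ci['fy'],-1.])
    Rm=E[:3,:3]; return -Rm.T@E[:3,3], Rm.T@d
def plane(ci,u,v,z):
    o,d=ray(ci,u,v); return o+d*(z-o[2])/d[2]
def proj(ci,p):
    E=np.array(ci['extrinsics']); c=E[:3,:3]@np.array(p)+E[:3,3]; return np.array([ci['cx']+ci['fx']*c[0]/-c[2], ci['cy']+ci['fy']*c[1]/c[2]])
def tri(rs):
    A=0;b=0
    for o,d in rs:
        d=d/np.linalg.norm(d);P=np.eye(3)-np.outer(d,d);A=A+P;b=b+P@o
    return np.linalg.solve(A,b)
E
python3 - <<'E'
from h import *
np.set_printoptions(precision=3,suppress=True)
for n in ['scene','side','wrist']:
    im,ci=shot(n,n+'0.png'); o,d=ray(ci,320,240); print(n,o,d,ci['fx'],ci['fy'],ci['cx'],ci['cy'],{k:v for k,v in ci.items() if k not in('extrinsics','fx','fy','cx','cy')})
print(sense())
E
```

```text
pics
scene [1.7   0.131 0.956] [-0.798 -0.008 -0.602] 608.8785392037928 608.8785392037928 310.7113859668328 233.21729550502027 {}
side [ 0.391 -0.745  0.911] [ 0.12   0.721 -0.683] 584.890369983195 584.890369983195 318.1504545465421 244.8836054856903 {}
wrist [ 0.232 -0.639  0.384] [-0.325 -0.08  -0.942] 333.3825870519243 333.3825870519243 317.26522625202864 236.461683600889 {}
{'clock': 0.15, 'q': array([-1.385,  0.265,  1.605, -0.   ,  1.274, -0.037]), 'qd': array([-0.   , -0.002, -0.004, -0.001,  0.   , -0.   ]), 'effort': array([ -0.001, -50.285, -35.747,   0.073,   0.025,  -0.   ]), 'tool_pos': array([ 0.149, -0.658,  0.404]), 'orientation': array([-0.001,  0.994,  0.111, -0.   ]), 'wrist_force': array([ 0.121,  0.117, -0.401]), 'wrist_torque': array([-0.033,  0.056, -0.018]), 'finger_force': 0.0, 'gripper_width': 0.08828865545411536}
```

View pics/scene0.png

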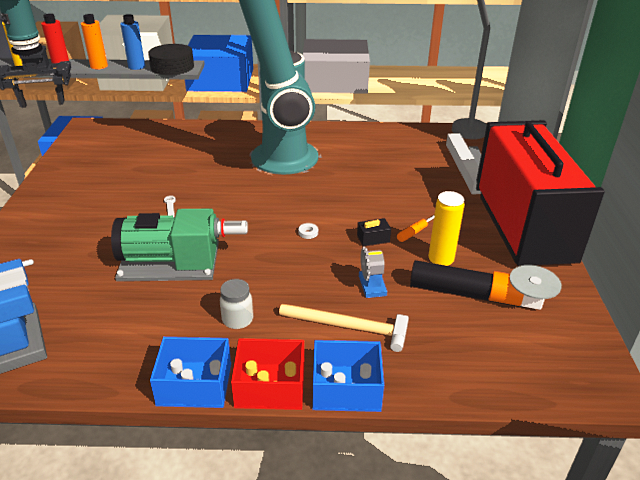

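View pics/side0.png

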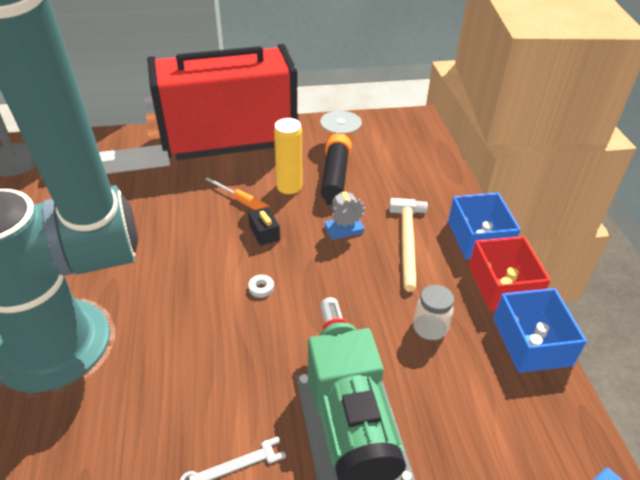

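The scene view shows the gearmotor shaft tip at about (245,227), the key at (374,224) on its block, and the sprocket at (373,265) in the V-block. In the side view these are at (330,303), (265,218) and (347,207). I'll get rough positions first.

```bash
python3 - <<'E'
from h import *
np.set_printoptions(precision=4,suppress=True)
S=camera_info('scene');D=camera_info('side');W=camera_info('wrist')
for n,a,b,z in [('shaft end',(246,226),(330,303),.1),('collar/red',(217,230),(340,328),.1),('key',(374,224),(265,218),.057),('sprock',(374,262),(347,207),.07),('jar',(236,287),(436,297),.09),('bearing',(308,231),(261,285),.015),('can',(450,198),(288,127),.18)]:
    print(n,tri([ray(S,*a),ray(D,*b)]),plane(S,*a,z),plane(D,*b,z))
s=sense();T=R.from_quat(np.roll(s['orientation'],-1)).as_matrix();print(T)
E=np.array(W['extrinsics']);print('cam in tool',T.T@(-E[:3,:3].T@E[:3,3]-s['tool_pos']),'\n',T.T@E[:3,:3].T)
E
```

```text
shaft end [ 0.5249 -0.0588  0.1049] [ 0.5154 -0.0586  0.1   ] [ 0.5265 -0.0572  0.1   ]
collar/red [ 0.5354 -0.1229  0.1039] [ 0.5338 -0.1259  0.1   ] [ 0.5347 -0.1164  0.1   ]
key [0.4297 0.2554 0.0494] [0.4375 0.2558 0.057 ] [0.4302 0.2436 0.057 ]
sprock [0.6132 0.2435 0.0725] [0.6068 0.2458 0.07  ] [0.6146 0.2427 0.07  ]
jar [ 0.7267 -0.0579  0.0897] [ 0.7251 -0.0566  0.09  ] [ 0.7273 -0.0604  0.09  ]
bearing [0.4072 0.0871 0.0093] [0.4153 0.0872 0.015 ] [0.4069 0.0822 0.015 ]
can [0.5021 0.42   0.1784] [0.5006 0.4215 0.18  ] [0.5025 0.413  0.18  ]
[[ 0.9753  0.221  -0.0003]
 [ 0.221  -0.9753  0.0017]
 [ 0.0001 -0.0017 -1.    ]]
cam in tool [0.0853 0.0002 0.0199] 
 [[ 0.0002  0.9458  0.3248]
 [ 1.     -0.0002  0.0001]
 [ 0.0001  0.3248 -0.9458]]
```

```bash
cat >> h.py <<'E'
def yawpose(p,yaw,roll=0.):  # tool x at yaw (deg) level, pointing down, roll about tool x (rad)
    x=np.array([np.cos(np.radians(yaw)),np.sin(np.radians(yaw)),0]);z=np.array([0,0,-1.])
    M=np.stack([x,np.cross(z,x),z],1)@R.from_rotvec([roll,0,0]).as_matrix()
    return np.array(p),M
def delta(p,M,p0=None,M0=None):
    s=sense()
    if p0 is None: p0=s['tool_pos'];M0=R.from_quat(np.roll(s['orientation'],-1)).as_matrix()
    print('shift mm',np.round(M0.T@(p-p0)*1000,1),'turn',np.round(R.from_matrix(M0.T@M).as_rotvec(),4))
E
python3 - <<'E'
from h import *
a=yawpose([.42,-.40,.4],50);b=yawpose([.528,-.09,.36],97)
delta(*a);delta(*b,*a)
E
```

```text
shift mm [ 321.2 -191.8    4. ] turn [-1.700e-03 -6.000e-04 -6.499e-01]
shift mm [ 306.9 -116.5   40. ] turn [ 0.      0.     -0.8203]
```

{"method": "jog_arm", "body": {
  "steps": [
    [-1,[321,-192,4],[-0.002,0,-0.65]],
    [-1,[321,-192,4],[-0.002,0,-0.65]],
    [-1,[321,-192,4],[-0.002,0,-0.65]],
    [-1,[321,-192,4],[-0.002,0,-0.65]],
    [-1,[321,-192,4],[-0.002,0,-0.65]],
    [-1,[321,-192,4],[-0.002,0,-0.65]],
    [-1,[321,-192,4],[-0.002,0,-0.65]],
    [-1,[321,-192,4],[-0.002,0,-0.65]]
  ]
}}

```text
clock: 0.82
tool_pos: [0.3913, -0.4265, 0.4009]
orientation: [0.001, 0.906, 0.423, 0.0]
wrist_force: [1.0, -0.6, 0.4]
gripper_width: 0.0881
finger_force: 0.0
```

```bash
python3 - <<'E'
from h import *
delta(*yawpose([.528,-.09,.36],97))
E
```

```text
shift mm [ 345.7 -111.6   40.5] turn [ 0.0013  0.0012 -0.8204]
```

{"method": "jog_arm", "body": {
  "steps": [
    [-1,[345,-112,40],[0.001,0.001,-0.82]],
    [-1,[345,-112,40],[0.001,0.001,-0.82]],
    [-1,[345,-112,40],[0.001,0.001,-0.82]],
    [-1,[345,-112,40],[0.001,0.001,-0.82]],
    [-1,[345,-112,40],[0.001,0.001,-0.82]],
    [-1,[345,-112,40],[0.001,0.001,-0.82]],
    [-1,[345,-112,40],[0.001,0.001,-0.82]],
    [-1,[345,-112,40],[0.001,0.001,-0.82]]
  ]
}}

```text
clock: 1.48
tool_pos: [0.5146, -0.1191, 0.3639]
orientation: [0.0, 0.662, 0.75, -0.0]
wrist_force: [1.4, -0.4, -0.4]
gripper_width: 0.0881
finger_force: 0.0
```

{"method": "jog_arm", "body": {
  "steps": [
    [-1,[0,0,0],[0,0,0]],
    [-1,[0,0,0],[0,0,0]],
    [-1,[0,0,0],[0,0,0]]
  ]
}}

```text
clock: 1.73
tool_pos: [0.5144, -0.121, 0.364]
orientation: [0.0, 0.662, 0.749, -0.0]
wrist_force: [-0.8, 0.2, -0.4]
gripper_width: 0.0884
finger_force: 0.0
```

```bash
python3 - <<'E'
from h import *
im,ci=shot('wrist','w1.png'); np.save('w1.npy',np.array([ci['fx'],ci['fy'],ci['cx'],ci['cy'],*np.array(ci['extrinsics']).ravel()]))
print(sense()['tool_pos'])
E
```

```text
[ 0.51426733 -0.12175517  0.36414819]
```

View pics/w1.png

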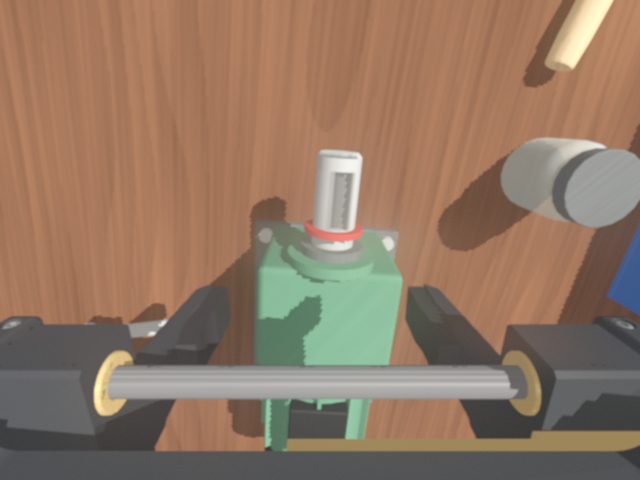

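The wrist view shows the shaft from about (340,152) to the red ring at (334,230), with the slot as a dark strip near x≈343, right of the shaft's centre line. I'll measure the edges.

```bash
python3 - <<'E'
from h import *
im=cv2.imread('pics/w1.png')
c=im[135:265,280:400]; cv2.imwrite('pics/w1c.png',cv2.resize(c,None,fx=5,fy=4.5,interpolation=cv2.INTER_CUBIC))
for r in range(148,226,6): print(r,[int(x) for x in im[r,308:368].astype(int).sum(1)//3])
E
```

```text
148 [131, 131, 131, 134, 135, 136, 136, 135, 132, 131, 131, 131, 133, 135, 136, 136, 137, 138, 139, 136, 135, 135, 136, 135, 134, 133, 133, 133, 134, 133, 133, 133, 133, 133, 134, 134, 133, 131, 131, 129, 130, 131, 131, 130, 130, 131, 131, 132, 131, 131, 131, 130, 127, 125, 126, 129, 130, 131, 129, 130]
154 [130, 131, 132, 134, 134, 136, 135, 133, 135, 139, 146, 155, 161, 165, 169, 172, 174, 177, 179, 181, 183, 183, 183, 185, 185, 187, 189, 193, 197, 198, 199, 199, 202, 205, 209, 212, 214, 217, 216, 214, 210, 207, 207, 211, 216, 221, 223, 226, 229, 232, 230, 213, 180, 144, 132, 131, 131, 129, 132, 129]
160 [130, 131, 132, 134, 134, 133, 132, 133, 137, 140, 143, 145, 150, 155, 163, 173, 178, 182, 188, 194, 199, 204, 208, 212, 215, 217, 221, 223, 225, 226, 228, 230, 233, 235, 235, 236, 238, 238, 239, 239, 240, 240, 241, 240, 240, 239, 240, 239, 239, 238, 236, 233, 229, 212, 175, 138, 130, 131, 131, 132]
166 [131, 132, 133, 136, 133, 135, 133, 134, 138, 142, 145, 146, 151, 159, 168, 175, 180, 185, 192, 197, 201, 206, 210, 213, 217, 219, 222, 224, 225, 227, 229, 231, 234, 236, 237, 237, 
[... 2164 characters left out ...]
 203, 219, 231, 234, 232, 221, 196, 160, 136, 134, 132, 133, 131, 131, 133, 133, 134, 135]
214 [133, 134, 135, 135, 137, 143, 147, 150, 155, 161, 169, 175, 179, 185, 191, 195, 199, 201, 199, 195, 193, 189, 184, 173, 160, 156, 160, 163, 165, 167, 167, 169, 168, 164, 154, 146, 146, 147, 150, 159, 176, 195, 213, 227, 233, 232, 226, 207, 172, 142, 134, 134, 134, 134, 132, 134, 136, 137, 135, 136]
220 [123, 120, 117, 117, 126, 136, 147, 152, 158, 165, 171, 178, 182, 187, 192, 196, 198, 199, 196, 193, 190, 186, 178, 165, 157, 158, 161, 164, 166, 166, 168, 169, 170, 166, 155, 149, 147, 149, 155, 167, 186, 205, 221, 230, 231, 226, 213, 183, 150, 137, 136, 136, 135, 135, 136, 138, 140, 140, 140, 141]
```

View pics/w1c.png

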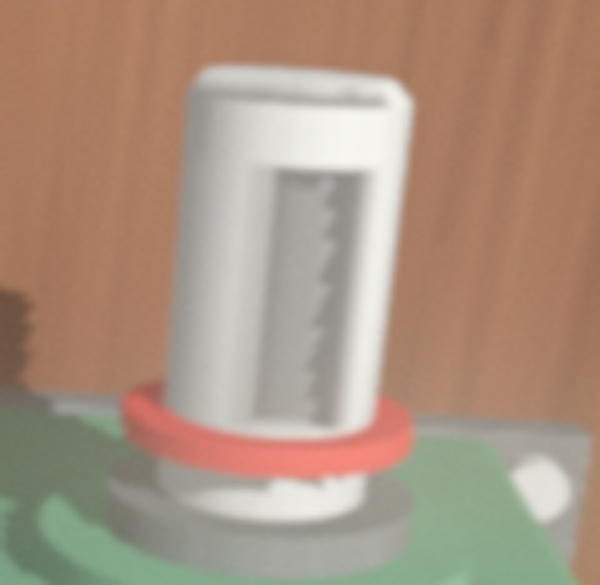

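```bash
cat > shaft.py <<'E'
from h import *
from scipy.optimize import least_squares
def fit(ci,L,Rr,fixz=True,r=.016):
    rays=[ray(ci,*p) for p in L]+[ray(ci,*p) for p in Rr]
    rays=[(o,d/np.linalg.norm(d)) for o,d in rays]
    sg=[1]*len(L)+[-1]*len(Rr)
    def f(p):
        a=np.array([np.sin(p[1]),-np.cos(p[1]),0]); c=np.array([p[0],-.09,p[2] if not fixz else .1]); out=[]
        for (o,d),s in zip(rays,sg):
            n=np.cross(a,d); n/=np.linalg.norm(n); out.append((c-o)@n*s-r*np.sign((1)))
        return np.array(out)*1000
    best=None
    for flip in (1,-1):
        sg=[x*flip for x in sg]
        q=least_squares(f,[.53,.1,.1] if not fixz else [.53,.1],loss='soft_l1')
        if best is None or q.cost<best.cost: best=q
    return best
def cyl(ci,uv,x0,yaw,r=.016,zc=.1):
    a=np.array([np.sin(yaw),-np.cos(yaw),0]); h=np.array([np.cos(yaw),np.sin(yaw),0]); c=np.array([x0,-.09,zc])
    o,d=ray(ci,*uv); w=o-c; A=np.array([d@h,d[2]]);B=np.array([w@h,w[2]])
    t=np.roots([A@A,2*A@B,B@B-r*r]); t=t[np.isreal(t)].real.min(); q=B+A*t
    return np.degrees(np.arctan2(q[0],q[1])), (w+d*t)@a
E
python3 - <<'E'
from shaft import *
v=np.load('w1.npy');ci=dict(fx=v[0],fy=v[1],cx=v[2],cy=v[3],extrinsics=v[4:].reshape(4,4))
im=cv2.imread('pics/w1.png').astype(float).mean(2);bgr=cv2.imread('pics/w1.png').astype(int)
L=[];Rr=[];SL=[];SR=[]
for r in range(166,218,4):
    sat=bgr[r,:,2]-bgr[r,:,0]  # wood is red-ish, steel grey
    s=sat[300:375]; m=s<(s[:5].mean()+5)/2
    xs=300+np.where(m)[0]; L.append((xs.min()-.5,r));Rr.append((xs.max()+.5,r))
    row=im[r]; 
    if r>176:
        g=np.gradient(cv2.GaussianBlur(row[None],(3,1),0)[0]); a=int(Rr[-1][0])
        SR.append((a-15+np.argmax(g[a-15:a-3]),r))
print(L[::4],Rr[::4],SR)
q=fit(ci,L,Rr);print(q.x,q.cost,np.round(q.fun,2)); q2=fit(ci,L,Rr,False);print(q2.x,q2.cost)
x0,yaw=q.x
SL=[(308+19.5,184),(327.3,190),(326.8,196),(326.3,202),(325.8,208)]
for p in SL+SR: print(p,np.round(cyl(ci,p,x0,yaw),3))
for p in [(340,150),(340,169.5),(334,227)]:print(p,cyl(ci,p,x0,yaw))
E
```

```text
[(np.float64(316.5), 166), (np.float64(315.5), 182), (np.float64(314.5), 198), (np.float64(313.5), 214)] [(np.float64(361.5), 166), (np.float64(359.5), 182), (np.float64(358.5), 198), (np.float64(356.5), 214)] [(np.int64(352), 178), (np.int64(352), 182), (np.int64(352), 186), (np.int64(351), 190), (np.int64(351), 194), (np.int64(350), 198), (np.int64(350), 202), (np.int64(349), 206), (np.int64(349), 210), (np.int64(349), 214)]
[0.52485762 0.05625231] 1.27294749137564 [ 0.05  0.58  0.39  0.2   0.01  0.55  0.36  0.17 -0.03  0.52  0.33  0.13
 -0.06  0.19  0.5   0.1   0.41  0.01  0.32 -0.09  0.23  0.54  0.13  0.45
  0.04  0.36]
[0.52460946 0.05905497 0.10378483] 0.5139533691359832
(327.5, 184) [-2.8845e+01 -1.4000e-02]
(327.3, 190) [-2.8112e+01 -1.0000e-02]
(326.8, 196) [-2.8204e+01 -6.0000e-03]
(326.3, 202) [-2.8298e+01 -1.0000e-03]
(325.8, 208) [-2.8393e+01  3.0000e-03]
(np.int64(352), 178) [ 3.3615e+01 -1.9000e-02]
(np.int64(352), 182) [ 3.4928e+01 -1.6000e-02]
(np.int64(352), 186) [ 3.6281e+01 -1.4000e-02]
(np.int64(351), 190) [ 3.4304e+01 -1.1000e-02]
(np.int64(351), 194) [ 3.565e+01 -8.000e-03]
(np.int64(350), 198) [ 3.3676e+01 -5.0000e-03]
(np.int64(350), 202) [ 3.5017e+01 -2.0000e-03]
(np.int64(349), 206) [3.3045e+01 1.0000e-03]
(np.int64(349), 210) [3.438e+01 4.000e-03]
(np.int64(349), 214) [3.5756e+01 7.0000e-03]
(340, 150) (np.float64(-4.535490045534606), np.float64(-0.03756508630119579))
(340, 169.5) (np.float64(-0.44925448761599757), np.float64(-0.02480962639016173))
(334, 227) (np.float64(-2.776045635644381), np.float64(0.0160717959705321))
```

```bash
python3 - <<'E'
from shaft import *
v=np.load('w1.npy');ci=dict(fx=v[0],fy=v[1],cx=v[2],cy=v[3],extrinsics=v[4:].reshape(4,4))
for p in [(333.5,190),(332.5,202),(331.5,214),(334.5,178)]: print(cyl(ci,p,.52485,.056))
delta(*yawpose([.43,.25,.31],93))
E
```

```text
(np.float64(-11.994579820498496), np.float64(-0.010497812409774595))
(np.float64(-11.96999616669374), np.float64(-0.002008623098209896))
(np.float64(-11.944818662066053), np.float64(0.006686193407082127))
(np.float64(-12.018590394378576), np.float64(-0.018788584040659716))
shift mm [379.3 -38.5  53.8] turn [-0.0001  0.001   0.0693]
```

{"method": "jog_arm", "body": {
  "steps": [
    [-1,[379,-38,54],[0,0,0.069]],
    [-1,[379,-38,54],[0,0,0.069]],
    [-1,[379,-38,54],[0,0,0.069]],
    [-1,[379,-38,54],[0,0,0.069]],
    [-1,[379,-38,54],[0,0,0.069]],
    [-1,[379,-38,54],[0,0,0.069]],
    [-1,[379,-38,54],[0,0,0.069]],
    [-1,[379,-38,54],[0,0,0.069]]
  ]
}}

```text
clock: 2.45
tool_pos: [0.4418, 0.2008, 0.3175]
orientation: [0.001, 0.689, 0.724, 0.0]
wrist_force: [1.7, 1.1, -0.5]
gripper_width: 0.0885
finger_force: 0.0
```

{"method": "jog_arm", "body": {
  "steps": [
    [-1,[36,0,0],[0,0,0]],
    [-1,[36,0,0],[0,0,0]],
    [-1,[36,0,0],[0,0,0]]
  ]
}}

```text
clock: 2.7
tool_pos: [0.4404, 0.2369, 0.3174]
orientation: [0.001, 0.688, 0.726, 0.0]
wrist_force: [-0.3, -0.3, -0.6]
gripper_width: 0.0884
finger_force: 0.0
```

```bash
cat > kb.py <<'E'
from h import *
np.set_printoptions(precision=4,suppress=True)
E
python3 - <<'E'
from kb import *
im,ci=shot('wrist','w2.png'); np.save('w2.npy',np.array([ci['fx'],ci['fy'],ci['cx'],ci['cy'],*np.array(ci['extrinsics']).ravel()]))
print(sense()['tool_pos'])
print(proj(ci,[.43,.25,.057]))
hsv=cv2.cvtColor(im,cv2.COLOR_RGB2HSV); m=cv2.inRange(hsv,(20,90,60),(35,255,255))
n,l,st,c=cv2.connectedComponentsWithStats(m)
for i in range(1,n):
    if st[i,4]>150:
        print(st[i],c[i]); cn=max(cv2.findContours((l==i).astype('uint8'),cv2.RETR_EXTERNAL,cv2.CHAIN_APPROX_NONE)[0],key=len); print(cv2.minAreaRect(cn))
E
```

```text
[0.4405 0.2359 0.3174]
[303.5263 221.9018]
[ 229    0   59   65 1014] [258.7899  30.9803]
((258.0357360839844, 29.66260528564453), (81.38642883300781, 14.27861213684082), 51.04409408569336)
[ 374    0   86   30 1756] [413.5404  11.7027]
((416.5, 14.5), (29.0, 85.0), 90.0)
[290 191  29  54 236] [303.9364 217.3983]
((304.27374267578125, 217.62774658203125), (53.824527740478516, 15.122130393981934), 70.01689147949219)
[ 94 351  39  65 837] [111.7443 382.3226]
((111.87376403808594, 382.8814697265625), (32.15925979614258, 66.78822326660156), 10.713122367858887)
[515 366  26  49 485] [530.7938 396.3629]
((531.3150024414062, 391.19219970703125), (23.504070281982422, 47.30641555786133), 17.35402488708496)
[ 311  431  329   20 3598] [511.8427 442.2115]
((474.99993896484375, 440.5), (327.99993896484375, 18.999996185302734), -0.0)
```

View pics/w2.png

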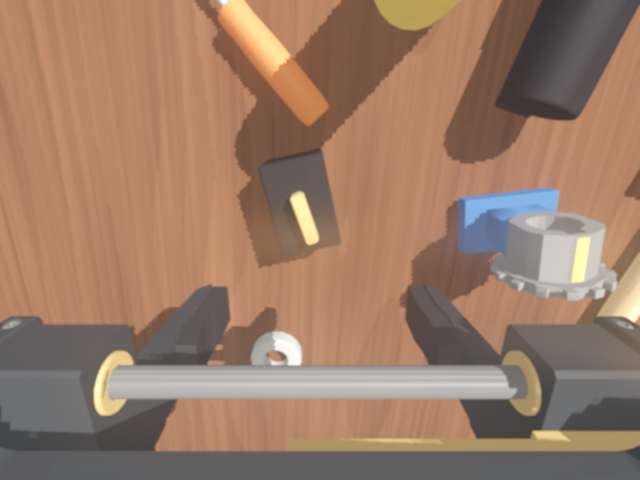

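The wrist view shows the key's axis from about (298,195) to (313,242). The sprocket is at (548,250), with its yellow stripe at (580,258) and its teeth facing down in the image, toward the motor. Next I'll compute the key pose and the sprocket's rough pose.

```bash
python3 - <<'E'
from kb import *
v=np.load('w2.npy');ci=dict(fx=v[0],fy=v[1],cx=v[2],cy=v[3],extrinsics=v[4:].reshape(4,4))
im=cv2.imread('pics/w2.png');hsv=cv2.cvtColor(im,cv2.COLOR_BGR2HSV)
m=np.zeros(im.shape[:2],'uint8'); sub=hsv[180:255,280:330]; m[180:255,280:330]=((sub[...,1]>60)&(sub[...,2]>110)&(sub[...,0]>15)&(sub[...,0]<40))*255
cn=max(cv2.findContours(m,cv2.RETR_EXTERNAL,cv2.CHAIN_APPROX_NONE)[0],key=len)
w=np.array([plane(ci,*p[0],.0565)[:2] for p in cn]).astype('float32')*1000
print(len(cn),cv2.minAreaRect(w))
for r in range(186,250,8): print(r,hsv[r,288:322,2].tolist())
# black block
mb=((hsv[...,2]<70)*255).astype('uint8'); mb[:140]=0;mb[260:]=0;mb[:,:255]=0;mb[:,345:]=0; mb|=m
cn=max(cv2.findContours(mb,cv2.RETR_EXTERNAL,cv2.CHAIN_APPROX_NONE)[0],key=len); w=np.array([plane(ci,*p[0],.045)[:2] for p in cn]).astype('float32')*1000; print('block',cv2.minAreaRect(w))
p=plane(ci,580,258,.098); print('stripe',p)
delta(*yawpose([.612,.215,.31],93))
E
```

```text
123 ((430.5208740234375, 252.52871704101562), (13.287933349609375, 43.28388595581055), 21.63518524169922)
186 [101, 103, 103, 103, 102, 101, 101, 103, 103, 103, 104, 104, 102, 101, 104, 104, 107, 105, 105, 106, 106, 104, 104, 104, 105, 105, 107, 104, 106, 105, 107, 105, 105, 105]
194 [105, 105, 114, 145, 182, 204, 219, 230, 241, 251, 255, 255, 255, 255, 255, 239, 191, 130, 105, 107, 108, 108, 108, 108, 108, 107, 110, 109, 107, 108, 109, 107, 108, 109]
202 [93, 112, 160, 214, 253, 255, 255, 255, 255, 255, 255, 255, 255, 255, 255, 255, 255, 255, 237, 185, 129, 111, 111, 111, 110, 114, 114, 113, 113, 114, 114, 113, 112, 112]
210 [101, 103, 103, 102, 117, 164, 217, 254, 255, 255, 255, 255, 255, 255, 255, 255, 255, 255, 255, 255, 255, 227, 173, 128, 118, 118, 117, 117, 119, 117, 117, 119, 118, 119]
218 [116, 114, 111, 114, 114, 113, 115, 127, 168, 218, 254, 255, 255, 255, 255, 255, 255, 255, 255, 255, 255, 255, 255, 252, 217, 166, 130, 126, 129, 127, 128, 127, 127, 127]
226 [130, 127, 127, 125, 124, 125, 125, 126, 124, 125, 136, 175, 220, 253, 255, 255, 255, 255, 255, 255, 255, 255, 255, 255, 255, 255, 244, 209, 163, 137, 136, 136, 137, 136]
234 [136, 139, 137, 136, 134, 133, 132, 133, 133, 133, 133, 135, 134, 143, 179, 223, 253, 255, 255, 255, 255, 255, 255, 255, 255, 255, 255, 255, 255, 237, 201, 160, 144, 142]
242 [139, 138, 139, 139, 140, 140, 140, 139, 138, 138, 136, 135, 136, 136, 135, 137, 147, 182, 223, 251, 255, 255, 255, 255, 255, 255, 250, 238, 218, 185, 155, 144, 141, 143]
block ((430.2500305175781, 249.22840881347656), (13.922232627868652, 45.35002517700195), 21.635297775268555)
stripe [0.6108 0.2476 0.098 ]
shift mm [-29.9 170.2   7.5] turn [0.0005 0.0012 0.0003]
```

```bash
python3 - <<'E'
from kb import *
delta(*yawpose([.4309,.2517,.235],111.6));delta(*yawpose([.4309,.2517,.2175],111.6))
E
```

```text
shift mm [16.4 -8.8 82.3] turn [ 0.0003  0.0013 -0.3243]
shift mm [16.4 -8.8 99.8] turn [ 0.0003  0.0013 -0.3243]
```

{"method": "jog_arm", "body": {
  "steps": [
    [0.2,[16.4,-8.8,82],[0,0.001,-0.324]],
    [0.2,[16.4,-8.8,82],[0,0.001,-0.324]],
    [0.2,[16.4,-8.8,82],[0,0.001,-0.324]],
    [0.2,[16.4,-8.8,82],[0,0.001,-0.324]],
    [0.2,[16.4,-8.8,90],[0,0.001,-0.324]],
    [0.2,[16.4,-8.8,96],[0,0.001,-0.324]],
    [0.2,[16.4,-8.8,99.8],[0,0.001,-0.324]],
    [0.2,[16.4,-8.8,99.8],[0,0.001,-0.324]]
  ],
  "grip_force": 12
}}

```text
clock: 3.42
tool_pos: [0.4307, 0.252, 0.2174]
orientation: [0.0, 0.563, 0.827, 0.0]
wrist_force: [1.3, 0.0, -0.4]
gripper_width: 0.037
finger_force: 0.0
```

```bash
python3 - <<'E'
from kb import *
im,ci=shot('wrist','w3.png');s=sense();print(s['tool_pos'],s['wrist_force'],s['gripper_width'])
delta(*yawpose([.4309,.2517,.2175],111.6))
cv2.imwrite('pics/w3c.png',cv2.resize(cv2.imread('pics/w3.png')[180:480,170:470],(600,600)))
E
```

```text
[0.4307 0.2523 0.2177] [0.3811 0.2648 0.2733] 0.03580307049188033
shift mm [-0.6 -0.1  0.2] turn [ 0.0009 -0.0004 -0.0014]
```

View pics/w3c.png

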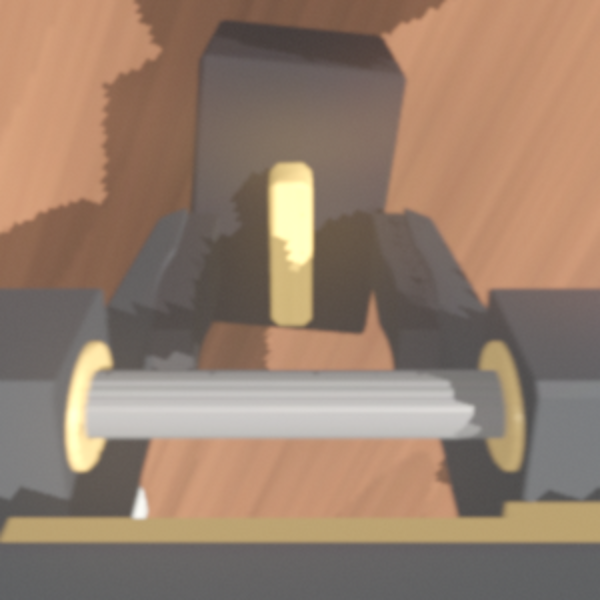

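The key stands parallel between the fingers and nearly centred: crop x 291, against a finger mid-point of about 288. Closing gently and then measuring its lengthwise position in the grip.

{"method": "jog_arm", "body": {
  "steps": [
    [0.7,[0,0,0],[0,0,0]],
    [0.8,[0,0,0],[0,0,0]],
    [0.9,[0,0,0],[0,0,0]],
    [0.9,[0,0,0],[0,0,0]],
    [0.9,[0,0,0],[0,0,0]],
    [0.9,[0,0,0],[0,0,0]]
  ],
  "grip_force": 12
}}

```text
clock: 3.97
tool_pos: [0.4305, 0.2528, 0.2178]
orientation: [0.0, 0.562, 0.827, 0.0]
wrist_force: [-0.4, -1.0, 1.8]
gripper_width: 0.0096
finger_force: 12.0
```

{"method": "jog_arm", "body": {
  "steps": [
    [0.9,[0,0,-5],[0,0,0]],
    [0.9,[0,0,-20],[0,0,0]],
    [0.9,[0,0,-40],[0,0,0]],
    [0.9,[0,0,-70],[0,0,0]],
    [0.9,[0,0,-80],[0,0,0]],
    [0.9,[0,0,-80],[0,0,0]]
  ]
}}

```text
clock: 4.47
tool_pos: [0.4318, 0.2534, 0.3008]
orientation: [0.002, 0.562, 0.827, 0.003]
wrist_force: [0.1, -0.7, 0.1]
gripper_width: 0.0094
finger_force: 12.0
```

```bash
python3 - <<'E'
from kb import *
im,ci=shot('wrist','w4.png');s=sense();print(s['tool_pos'],s['wrist_force'],s['gripper_width'],s['finger_force'])
T=R.from_quat(np.roll(s['orientation'],-1)).as_matrix();t=s['tool_pos']
hsv=cv2.cvtColor(im,cv2.COLOR_RGB2HSV); sub=hsv[200:360,280:350]
m=((sub[...,1]>60)&(sub[...,2]>110)&(sub[...,0]>15)&(sub[...,0]<40)).astype('uint8')
cn=max(cv2.findContours(m,cv2.RETR_EXTERNAL,cv2.CHAIN_APPROX_NONE)[0],key=len).reshape(-1,2)+[280,200]
print(cn.min(0),cn.max(0))
# tool-frame: predicted corners of key if centred: underside at tool z=166+6.5
for x in (-20,20):
    for z in (160.5,172.5):
        print(x,z,proj(ci,t+T@np.array([x,0,z])/1000))
cv2.imwrite('pics/w4c.png',cv2.resize(cv2.imread('pics/w4.png')[200:380,230:410],(540,540)))
E
```

```text
[0.431  0.2529 0.2988] [ 0.0952  0.9542 -0.5864] 0.00934358996932163 11.999757480807602
[306 262] [329 343]
-20 160.5 [313.6021 340.8576]
-20 172.5 [313.753  327.0835]
20 160.5 [313.3144 268.6778]
20 172.5 [313.4965 258.7312]
```

View pics/w4c.png

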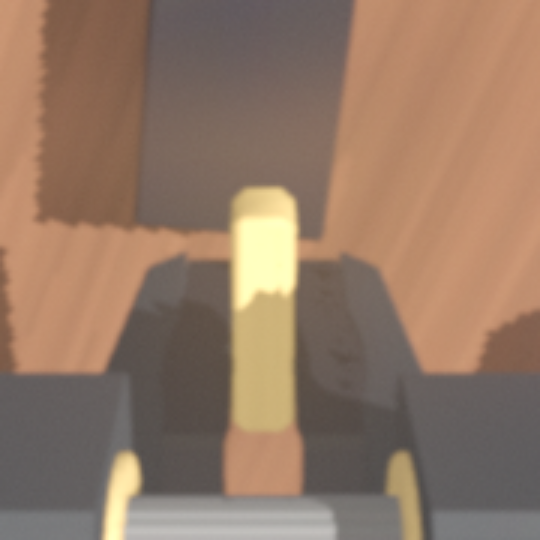

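```bash
cat >> kb.py <<'E'
def slotpose(under,phi=.19,x0=.524,y0=-.0859,yaw=93.2,along=0.,lat=0.,zc=.1):
    # TCP pose with held key's underside at radius `under` (m), shifts along tool x / tool y
    p,M=yawpose([x0,y0,zc],yaw,phi); return p-M[:,2]*(under+.1725)+M[:,0]*along+M[:,1]*lat, M
E
python3 - <<'E'
from kb import *
p,M=slotpose(.030,along=.001);print(p);delta(p,M)
E
```

```text
[ 0.5621 -0.0828  0.2989]
shift mm [-360.4   -1.6   -0.4] turn [0.1923 0.0291 0.3204]
```

{"method": "jog_arm", "body": {
  "steps": [
    [0.9,[-360,-2,0],[0.192,0.029,0.32]],
    [0.9,[-360,-2,0],[0.192,0.029,0.32]],
    [0.9,[-360,-2,0],[0.192,0.029,0.32]],
    [0.9,[-360,-2,0],[0.192,0.029,0.32]],
    [0.9,[-360,-2,0],[0.192,0.029,0.32]],
    [0.9,[-360,-2,0],[0.192,0.029,0.32]],
    [0.9,[-360,-2,0],[0.192,0.029,0.32]],
    [0.9,[-360,-2,0],[0.192,0.029,0.32]]
  ]
}}

```text
clock: 5.18
tool_pos: [0.5508, -0.06, 0.2948]
orientation: [-0.067, 0.684, 0.723, -0.072]
wrist_force: [1.3, 0.5, 0.3]
gripper_width: 0.0097
finger_force: 12.0
```

{"method": "jog_arm", "body": {
  "steps": [
    [0.9,[-25,0,0],[0,0,0]],
    [0.9,[-25,0,0],[0,0,0]],
    [0.9,[-25,0,0],[0,0,0]]
  ]
}}

```text
clock: 5.43
tool_pos: [0.552, -0.0842, 0.295]
orientation: [-0.067, 0.685, 0.722, -0.071]
wrist_force: [0.2, 0.6, -0.1]
gripper_width: 0.0098
finger_force: 12.0
```

```bash
python3 - <<'E'
from kb import *
im,ci=shot('wrist','w5.png');s=sense();print(s['tool_pos'],s['wrist_force'],s['gripper_width'],s['finger_force'])
np.save('w5.npy',np.array([ci['fx'],ci['fy'],ci['cx'],ci['cy'],*np.array(ci['extrinsics']).ravel()]))
p,M=slotpose(.030,along=.001);delta(p,M)
cv2.imwrite('pics/w5c.png',cv2.resize(cv2.imread('pics/w5.png')[170:380,220:430],(600,600),interpolation=cv2.INTER_CUBIC))
E
```

```text
[ 0.5519 -0.0831  0.2952] [-0.6953  0.2372 -0.3505] 0.009705218352579882 11.999823509249836
shift mm [-0.2  9.3 -5.6] turn [-0.0065 -0.0002 -0.0012]
```

View pics/w5c.png

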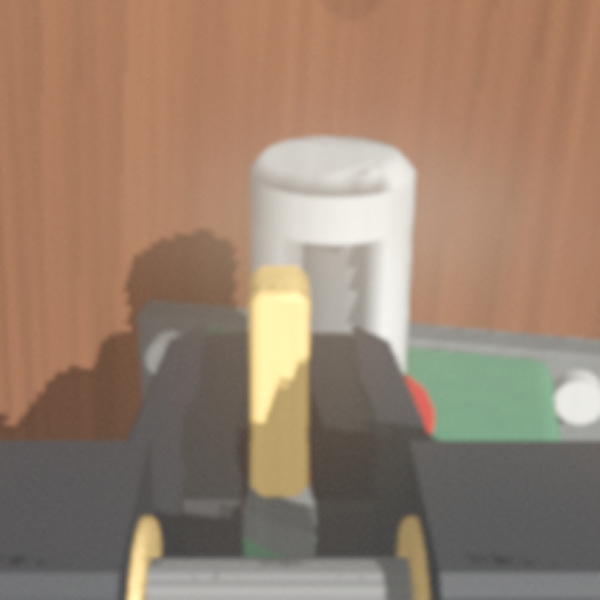

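The key hovers above, about 9 mm left of the slot. In the crop the key spans x 250–311, and the slot x≈303–380 from its outer end at y≈243. Measuring this properly.

```bash
python3 - <<'E'
from shaft import *
from kb import *
v=np.load('w5.npy');ci=dict(fx=v[0],fy=v[1],cx=v[2],cy=v[3],extrinsics=v[4:].reshape(4,4))
im=cv2.imread('pics/w5.png').astype(int);g=im.mean(2)
L=[];Rr=[]
for r in range(238,266,3):
    s=im[r,290:380,2]-im[r,290:380,0]; m=s<(np.median(s[:10])+5)/2; xs=290+np.where(m)[0]
    if r<258: L.append((xs.min()-.5,r))
    Rr.append((xs.max()+.5,r))
print(L,Rr)
for zc in (.1,):
    q=fit(ci,L,Rr);print(q.x,np.round(q.fun,2)); q3=fit(ci,L,Rr,False);print(q3.x,q3.cost)
for r in (252,255,258,261,264): print(r,[int(a) for a in g[r,315:366]])
for col in (330,340,350): print(col,[int(a) for a in g[215:270,col]])
E
```

```text
[(np.float64(307.5), 238), (np.float64(307.5), 241), (np.float64(307.5), 244), (np.float64(307.5), 247), (np.float64(307.5), 250), (np.float64(307.5), 253), (np.float64(308.5), 256)] [(np.float64(365.5), 238), (np.float64(364.5), 241), (np.float64(364.5), 244), (np.float64(364.5), 247), (np.float64(364.5), 250), (np.float64(363.5), 253), (np.float64(363.5), 256), (np.float64(363.5), 259), (np.float64(363.5), 262), (np.float64(363.5), 265)]
[0.5244 0.0445] [ 0.04  0.04  0.04  0.05  0.05  0.05 -0.52  0.32 -0.14 -0.04  0.06  0.15
 -0.3  -0.21 -0.11 -0.01  0.09]
[0.5244 0.0455 0.0998] 0.2766306857055456
252 [195, 198, 202, 206, 208, 211, 214, 216, 218, 220, 222, 224, 224, 226, 229, 230, 231, 233, 233, 234, 235, 236, 237, 238, 239, 238, 239, 240, 241, 242, 241, 241, 240, 240, 240, 240, 240, 239, 238, 238, 237, 235, 233, 233, 232, 229, 224, 217, 202, 175, 156]
255 [195, 199, 203, 204, 203, 199, 198, 198, 198, 196, 191, 184, 183, 186, 191, 195, 199, 202, 204, 206, 208, 211, 211, 212, 213, 214, 216, 214, 210, 204, 200, 196, 194, 193, 196, 202, 206, 215, 223, 232, 237, 237, 235, 234, 232, 229
[... 946 characters left out ...]
 229, 228, 229, 228, 229, 229, 229, 229, 229, 230, 230, 229, 220, 195, 170, 165, 165, 166, 166, 166, 166, 166, 166, 165, 165, 164, 164, 164]
340 [142, 145, 155, 176, 192, 200, 205, 207, 208, 208, 209, 209, 209, 211, 216, 220, 220, 216, 210, 204, 196, 186, 181, 195, 221, 234, 237, 236, 237, 237, 237, 237, 238, 238, 238, 238, 239, 238, 239, 233, 214, 190, 179, 178, 178, 177, 177, 176, 177, 178, 179, 179, 179, 178, 177]
350 [140, 142, 142, 150, 170, 191, 202, 207, 209, 209, 210, 214, 214, 217, 221, 225, 225, 219, 211, 201, 190, 183, 193, 217, 234, 239, 239, 239, 239, 239, 239, 239, 240, 240, 240, 240, 241, 240, 234, 219, 202, 193, 193, 193, 194, 193, 195, 195, 196, 196, 196, 196, 197, 197, 199]
```

```bash
python3 - <<'E'
from shaft import *
from kb import *
L=lambda f:(lambda v:dict(fx=v[0],fy=v[1],cx=v[2],cy=v[3],extrinsics=v[4:].reshape(4,4)))(np.load(f))
for f,x0,yaw,ps in [('w5.npy',.5244,.05,[(318.5,260),(355.5,260),(325.3,260),(348,260)]),('w1.npy',.52485,.056,[(327.3,190),(355,190),(333.5,190),(350,190)])]:
    ci=L(f); a=[cyl(ci,p,x0,yaw)[0] for p in ps]; print(np.round(a,1),(a[0]+a[1])/2,(a[2]+a[3])/2)
ci=L('w5.npy')
for p in [(340,255.2),(330,255.2),(330,238),(340,237.8)]: print(cyl(ci,p,.5244,.05))
# key top-left/right seen, tool-frame lateral at key top plane
s=sense();T=R.from_quat(np.roll(s['orientation'],-1)).as_matrix();t=s['tool_pos']
im=cv2.imread('pics/w5.png');hsv=cv2.cvtColor(im,cv2.COLOR_BGR2HSV); sub=hsv[250:355,290:345]
m=((sub[...,1]>60)&(sub[...,2]>110)&(sub[...,0]>15)&(sub[...,0]<40)).astype('uint8')
cn=max(cv2.findContours(m,cv2.RETR_EXTERNAL,cv2.CHAIN_APPROX_NONE)[0],key=len).reshape(-1,2)+[290,250]; print(cn.min(0),cn.max(0))
for x in (-20,20):
    for z in (160.5,172.5): print(x,z,proj(ci,t+T@np.array([x,0,z])/1000))
a=np.array([np.sin(.05),-np.cos(.05),0])
print('axis dir in tool',T.T@a)
E
```

```text
[-26.1  50.2 -11.3  32.5] 12.011443608179146 10.572912080051394
[-28.1  49.5 -12.   31.1] 10.711015992852019 9.567616455046817
(np.float64(16.412716048254236), np.float64(-0.02362630847257085))
(np.float64(-2.288481377659496), np.float64(-0.023454677896873128))
(np.float64(-2.828833536170837), np.float64(-0.03294184854937674))
(np.float64(15.534131711946266), np.float64(-0.03321862878899933))
[306 263] [329 343]
-20 160.5 [316.276  341.6493]
-20 172.5 [316.3367 327.6302]
20 160.5 [316.0734 268.3972]
20 172.5 [316.1529 258.3158]
axis dir in tool [-1.     -0.0045  0.001 ]
```

```bash
cat >> kb.py <<'E'
SP=dict(phi=.187,x0=.5239,y0=-.0875,yaw=92.9,along=.0012)
E
python3 - <<'E'
from kb import *
delta(*slotpose(.0175,**SP))
E
```

```text
shift mm [-1.8  8.7  7. ] turn [-0.0095  0.0008  0.0039]
```

{"method": "jog_arm", "body": {
  "steps": [
    [0.9,[-1.8,4,0],[-0.0095,0.001,0.004]],
    [0.9,[-1.8,8.7,0],[-0.0095,0.001,0.004]],
    [0.9,[-1.8,8.7,3],[-0.0095,0.001,0.004]],
    [0.9,[-1.8,8.7,5],[-0.0095,0.001,0.004]],
    [0.9,[-1.8,8.7,7],[-0.0095,0.001,0.004]],
    [0.9,[-1.8,8.7,7],[-0.0095,0.001,0.004]],
    [0.9,[-1.8,8.7,7],[-0.0095,0.001,0.004]]
  ]
}}

```text
clock: 6.07
tool_pos: [0.5598, -0.0841, 0.2886]
orientation: [-0.063, 0.685, 0.722, -0.067]
wrist_force: [0.1, -0.0, 0.0]
gripper_width: 0.0094
finger_force: 12.0
```

```bash
python3 - <<'E'
from kb import *
im,ci=shot('wrist','w6.png');s=sense();print(s['tool_pos'],s['wrist_force'])
delta(*slotpose(.0175,**SP))
g=im.mean(2)
for r in (262,266,270): print(r,[int(a) for a in g[r,280:352]])
for c in (312,318,324): print(c,[int(a) for a in g[225:280,c]])
cv2.imwrite('pics/w6c.png',cv2.resize(cv2.imread('pics/w6.png')[200:350,240:390],(600,600),interpolation=cv2.INTER_CUBIC))
E
```

```text
[ 0.5599 -0.0842  0.2888] [-0.4835 -0.659   0.0761]
shift mm [-0.3 -0.4  2.2] turn [0.0032 0.0016 0.0015]
262 [112, 113, 112, 113, 113, 116, 122, 139, 158, 169, 176, 183, 188, 193, 198, 202, 205, 205, 202, 199, 198, 196, 194, 192, 181, 168, 159, 161, 163, 166, 169, 175, 180, 182, 184, 183, 183, 184, 186, 189, 188, 187, 182, 175, 168, 163, 164, 170, 181, 191, 201, 213, 222, 230, 237, 240, 240, 238, 237, 235, 232, 227, 221, 213, 197, 172, 156, 153, 153, 150, 150, 151]
266 [109, 109, 109, 109, 109, 111, 117, 134, 155, 168, 175, 183, 188, 192, 198, 203, 205, 205, 203, 200, 199, 197, 192, 181, 167, 158, 155, 157, 163, 173, 183, 189, 192, 194, 194, 196, 196, 197, 198, 200, 201, 202, 204, 204, 202, 195, 188, 181, 183, 191, 203, 213, 224, 233, 239, 241, 241, 239, 237, 235, 233, 228, 221, 209, 189, 166, 154, 151, 149, 149, 148, 148]
270 [107, 104, 107, 105, 106, 106, 113, 132, 155, 167, 175, 182, 187, 192, 197, 202, 205, 206, 204, 200, 194, 182, 165, 155, 154, 153, 152, 156, 163, 172, 180, 182, 182, 188, 196, 199, 202, 203, 204, 204, 206, 206, 208, 207, 206, 203, 198, 193, 189, 193, 204, 214,
[... 240 characters left out ...]
 234, 234, 234, 235, 234, 231, 215, 183, 166, 170, 180, 190, 194, 194, 192, 192, 190, 186, 182, 196, 213, 222, 227, 229, 228, 228, 228, 228]
318 [208, 209, 209, 209, 209, 209, 212, 218, 222, 221, 217, 211, 203, 196, 187, 181, 199, 227, 237, 238, 238, 238, 238, 238, 238, 238, 239, 239, 239, 239, 240, 240, 236, 220, 189, 170, 172, 186, 198, 201, 199, 198, 199, 202, 203, 204, 208, 218, 227, 233, 229, 227, 227, 227, 227]
324 [207, 206, 207, 208, 209, 214, 216, 210, 206, 208, 207, 200, 193, 187, 180, 184, 207, 233, 240, 241, 241, 241, 241, 241, 242, 242, 242, 242, 242, 243, 243, 243, 235, 208, 176, 161, 162, 168, 183, 193, 198, 202, 205, 207, 205, 206, 210, 220, 230, 234, 233, 229, 226, 226, 227]
```

View pics/w6c.png

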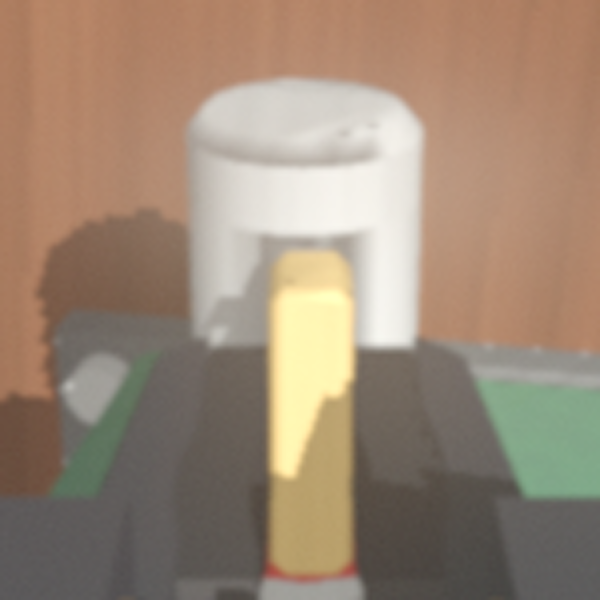

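The key sits centred over the slot: crop x 311 against slot 264–357. Its far end lies just inside the slot's outer end at y≈235. Checking the lengthwise clearance numerically.

```bash
python3 - <<'E'
from kb import *
ci=camera_info('wrist');s=sense();T=R.from_quat(np.roll(s['orientation'],-1)).as_matrix();t=s['tool_pos']
def at(u,v,z):
    o,d=ray(ci,u,v);o=T.T@(o-t)*1000;d=T.T@d; return o+d*(z-o[2])/d[2]
sl=172.5+20.0-16  # slot edge tool z given underside radius ~19.9
ax=np.array([.5239,-.09,.1]); print('axis in tool',T.T@(ax-t)*1000)
zax=(T.T@(ax-t)*1000)[2]
print('slot outer edge',at(318,258.7,zax-16),'key far-bottom',at(318,261.3,172.5),'far-top',at(318,273.5,160.5),'near-top',at(318,343.5,160.5))
E
```

```text
axis in tool [ -3.6733  -1.1603 192.214 ]
slot outer edge [ 19.2724   0.7995 176.214 ] key far-bottom [ 19.434    0.7908 172.5   ] far-top [ 18.4432   0.7638 160.5   ] near-top [-20.1305   0.799  160.5   ]
```

{"method": "jog_arm", "body": {
  "steps": [
    [0.9,[-0.9,-0.4,0],[0.003,0.001,0.001]],
    [0.9,[-0.9,-0.4,1.5],[0.003,0.001,0.001]],
    [0.9,[-0.9,-0.4,2.5],[0.003,0.001,0.001]],
    [0.9,[-0.9,-0.4,3.5],[0.003,0.001,0.001]],
    [0.9,[-0.9,-0.4,4.2],[0.003,0.001,0.001]],
    [0.9,[-0.9,-0.4,4.8],[0.003,0.001,0.001]],
    [0.9,[-0.9,-0.4,5.3],[0.003,0.001,0.001]],
    [0.9,[-0.9,-0.4,5.3],[0.003,0.001,0.001]]
  ]
}}

```text
clock: 6.78
tool_pos: [0.5586, -0.0854, 0.2835]
orientation: [-0.064, 0.686, 0.722, -0.068]
wrist_force: [-0.2, 0.7, -0.4]
gripper_width: 0.0094
finger_force: 12.0
```

```bash
python3 - <<'E'
from kb import *
print(sense()['wrist_force'],sense()['wrist_torque']);delta(*slotpose(.010,**SP))
E
```

```text
[-0.1903  0.6813 -0.423 ] [-0.0338 -0.1477  0.0286]
shift mm [ 0.8 -0.1  4.3] turn [0.0001 0.0005 0.0002]
```

{"method": "jog_arm", "body": {
  "steps": [
    [0.9,[0,0,0.5],[0,0,0]],
    [0.9,[0,0,1.0],[0,0,0]],
    [0.9,[0,0,1.5],[0,0,0]],
    [0.9,[0,0,2],[0,0,0]],
    [0.9,[0,0,2],[0,0,0]]
  ]
}}

```text
clock: 7.2
tool_pos: [0.5583, -0.0854, 0.2816]
orientation: [-0.064, 0.686, 0.722, -0.068]
wrist_force: [-0.6, 0.9, -1.1]
gripper_width: 0.0096
finger_force: 12.0
```

{"method": "jog_arm", "body": {
  "steps": [
    [0.9,[0,0,0.5],[0,0,0]],
    [0.9,[0,0,1.0],[0,0,0]],
    [0.9,[0,0,1.4],[0,0,0]],
    [0.9,[0,0,1.7],[0,0,0]],
    [0.9,[0,0,1.7],[0,0,0]]
  ]
}}

```text
clock: 7.62
tool_pos: [0.558, -0.0854, 0.2799]
orientation: [-0.064, 0.686, 0.722, -0.068]
wrist_force: [-0.1, -0.1, -0.5]
gripper_width: 0.0097
finger_force: 12.0
```

{"method": "jog_arm", "body": {
  "steps": [
    [0.9,[0,0,0.3],[0,0,0]],
    [0.9,[0,0,0.6],[0,0,0]],
    [0.9,[0,0,0.8],[0,0,0]],
    [0.9,[0,0,0.8],[0,0,0]]
  ]
}}

```text
clock: 7.95
tool_pos: [0.558, -0.0854, 0.2796]
orientation: [-0.064, 0.686, 0.722, -0.068]
wrist_force: [0.2, 0.0, 1.7]
gripper_width: 0.0095
finger_force: 12.0
```

```bash
python3 - <<'E'
from kb import *
im,ci=shot('wrist','w7.png');print(sense()['wrist_force'],sense()['wrist_torque']);delta(*slotpose(.010,**SP))
cv2.imwrite('pics/w7c.png',cv2.resize(cv2.imread('pics/w7.png')[200:350,240:390],(600,600),interpolation=cv2.INTER_CUBIC))
E
```

```text
[-1.0983  0.0838  2.4396] [-0.0097 -0.0007  0.0373]
shift mm [ 0.8 -0.1  0.3] turn [0.0006 0.0006 0.0002]
```

{"method": "jog_arm", "body": {
  "steps": [
    [0.9,[0,0,0.3],[0,0,0]],
    [0.9,[0,0,0.6],[0,0,0]],
    [0.9,[0,0,0.6],[0,0,0]]
  ]
}}

```text
clock: 8.25
tool_pos: [0.5579, -0.0854, 0.2795]
orientation: [-0.064, 0.686, 0.722, -0.068]
wrist_force: [-1.6, -0.0, 6.1]
gripper_width: 0.01
finger_force: 12.0
```

```bash
python3 - <<'E'
from kb import *
print(sense()['wrist_force'],sense()['wrist_torque']);delta(*slotpose(.010,**SP))
E
```

```text
[-1.5566 -0.0112  6.1123] [-0.0086  0.2376  0.0418]
shift mm [ 0.9 -0.1  0.2] turn [0.0007 0.0006 0.0001]
```

{"method": "jog_arm", "body": {
  "steps": [
    [0.7,[0,0,-0.4],[0,0,0]],
    [0.5,[0,0,-0.4],[0,0,0]],
    [0.3,[0,0,-0.4],[0,0,0]],
    [0.3,[0,0,-0.4],[0,0,0]],
    [0.3,[0,0,-0.4],[0,0,0]],
    [0.3,[0,0,-10],[0,0,0]],
    [0.3,[0,0,-40],[0,0,0]],
    [0.3,[0,0,-60],[0,0,0]]
  ]
}}

```text
clock: 8.92
tool_pos: [0.5691, -0.0848, 0.339]
orientation: [-0.064, 0.686, 0.722, -0.068]
wrist_force: [0.2, 0.2, -0.2]
gripper_width: 0.0307
finger_force: 0.0
```

{"method": "jog_arm", "body": {
  "steps": [
    [-1,[0,0,0],[0,0,0]],
    [-1,[0,0,0],[0,0,0]],
    [-1,[0,0,0],[0,0,0]]
  ]
}}

```text
clock: 9.17
tool_pos: [0.5686, -0.0848, 0.3373]
orientation: [-0.064, 0.686, 0.722, -0.068]
wrist_force: [0.3, -0.8, -0.0]
gripper_width: 0.0487
finger_force: 0.0
```

```bash
python3 - <<'E'
from kb import *
im,ci=shot('wrist','w8.png');s=sense();print(s['tool_pos'],s['wrist_force'],s['gripper_width'])
np.save('w8.npy',np.array([ci['fx'],ci['fy'],ci['cx'],ci['cy'],*np.array(ci['extrinsics']).ravel()]))
cv2.imwrite('pics/w8c.png',cv2.resize(cv2.imread('pics/w8.png')[180:330,240:390],(600,600),interpolation=cv2.INTER_CUBIC))
hsv=cv2.cvtColor(im,cv2.COLOR_RGB2HSV); m=((hsv[...,1]>60)&(hsv[...,2]>110)&(hsv[...,0]>15)&(hsv[...,0]<40)).astype('uint8')
n,l,st,c=cv2.connectedComponentsWithStats(m)
for i in range(1,n):
    if st[i,4]>150 and st[i,1]<340: print(st[i],c[i])
red=(((hsv[...,0]<5)|(hsv[...,0]>174))&(hsv[...,1]>130)).astype('uint8'); ys,xs=np.where(red[150:340,250:400]); print('red',xs.min()+250,xs.max()+250,ys.min()+150,ys.max()+150,len(xs))
T=R.from_quat(np.roll(s['orientation'],-1)).as_matrix();t=s['tool_pos']
ax=np.array([.5239,-.09,.1]);w=T.T@(ax-t)*1000;print('axis',w)
for x in (-20.4,19.2):
    for z in (22,10): print(x,z,proj(ci,t+T@np.array([x+1.2-2.0,w[1],w[2]-z])/1000))
E
```

```text
[ 0.5683 -0.0847  0.3365] [-0.8597  0.8654 -1.9516] 0.05280653450332441
[ 579    0   61   85 1922] [606.5031  43.5276]
[310 228  16  61 953] [317.5205 258.0304]
red 288 346 273 296 561
axis [ -3.0022   0.5139 240.6938]
-20.4 22 [316.656  289.2719]
-20.4 10 [316.6578 281.1703]
19.2 22 [316.6287 233.1498]
19.2 10 [316.632  227.4504]
```

View pics/w8c.png

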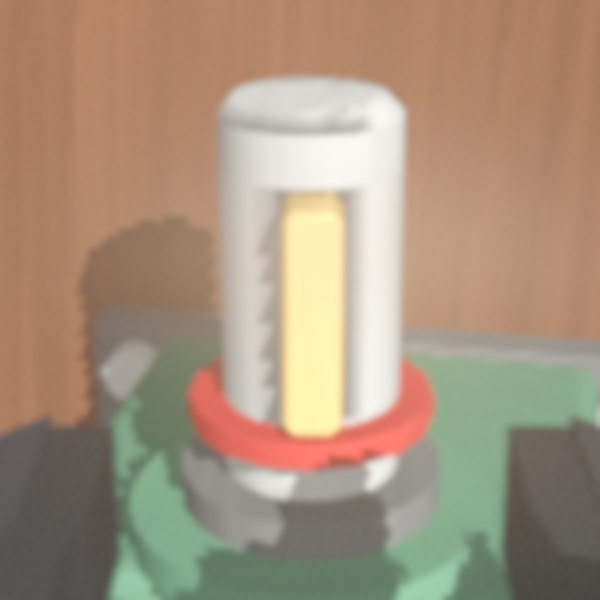

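The key lies flat and parallel in the slot: crop x 282–345, y 195–435, on the shaft's centre line, with the red ring still outboard of the collar. Now the sprocket.

```bash
python3 - <<'E'
from kb import *
delta(*yawpose([.611,.232,.335],93))
E
```

```text
shift mm [314.1  58.   -9.5] turn [-0.1885 -0.0001 -0.0014]
```

{"method": "jog_arm", "body": {
  "steps": [
    [-1,[314,58,-9.5],[-0.188,0,-0.001]],
    [-1,[314,58,-9.5],[-0.188,0,-0.001]],
    [-1,[314,58,-9.5],[-0.188,0,-0.001]],
    [-1,[314,58,-9.5],[-0.188,0,-0.001]],
    [-1,[314,58,-9.5],[-0.188,0,-0.001]],
    [-1,[314,58,-9.5],[-0.188,0,-0.001]],
    [-1,[314,58,-9.5],[-0.188,0,-0.001]],
    [-1,[314,58,-9.5],[-0.188,0,-0.001]]
  ]
}}

```text
clock: 9.88
tool_pos: [0.6107, 0.235, 0.3341]
orientation: [-0.0, 0.688, 0.726, -0.001]
wrist_force: [0.1, -0.8, -0.1]
gripper_width: 0.0879
finger_force: 0.0
```

{"method": "jog_arm", "body": {
  "steps": [
    [-1,[0,0,0],[0,0,0]],
    [-1,[0,0,0],[0,0,0]],
    [-1,[0,0,0],[0,0,0]]
  ]
}}

```text
clock: 10.13
tool_pos: [0.6109, 0.2312, 0.3344]
orientation: [0.0, 0.688, 0.725, -0.001]
wrist_force: [0.4, -0.1, 0.3]
gripper_width: 0.088
finger_force: 0.0
```

```bash
python3 - <<'E'
from kb import *
im,ci=shot('wrist','w9.png');s=sense();print(s['tool_pos'],s['wrist_force'],s['gripper_width'])
np.save('w9.npy',np.array([ci['fx'],ci['fy'],ci['cx'],ci['cy'],*np.array(ci['extrinsics']).ravel()]))
hsv=cv2.cvtColor(im,cv2.COLOR_RGB2HSV); m=((hsv[...,1]>70)&(hsv[...,2]>110)&(hsv[...,0]>20)&(hsv[...,0]<40)).astype('uint8')
n,l,st,c=cv2.connectedComponentsWithStats(m)
for i in range(1,n):
    if st[i,4]>80 and st[i,1]<330:
        print(st[i],c[i]); cn=max(cv2.findContours((l==i).astype('uint8'),cv2.RETR_EXTERNAL,cv2.CHAIN_APPROX_NONE)[0],key=len)
        w=np.array([plane(ci,*p[0],.098)[:2] for p in cn]).astype('float32')*1000; print(cv2.minAreaRect(w)); w3=w.mean(0)
b=((hsv[...,0]>100)&(hsv[...,0]<125)&(hsv[...,1]>120)).astype('uint8')
n,l,st,c=cv2.connectedComponentsWithStats(b)
for i in range(1,n):
    if st[i,4]>300: print('blue',st[i],c[i])
# gray mask
gm=((hsv[...,1]<45)&(hsv[...,2]>60)).astype('uint8');n,l,st,c=cv2.connectedComponentsWithStats(gm)
for i in range(1,n):
    if st[i,4]>400: print('gray',st[i],c[i])
E
```

```text
[0.6111 0.2306 0.3348] [ 0.4586 -0.4292 -0.3813] 0.08826445483971668
[166   0  55  13 510] [193.9118   4.849 ]
((534.95703125, 372.65789794921875), (29.793725967407227, 5.6807379722595215), 2.9943315982818604)
[311 208  15  43 460] [318.1522 228.7435]
((610.8960571289062, 246.4720001220703), (7.3455305099487305, 30.554962158203125), 9.638961791992188)
blue [ 543  215   97  110 7331] [599.4762 275.6965]
gray [ 274    0   96   98 6549] [320.3407  43.0073]
gray [ 453  129  112   56 3528] [508.5026 156.7463]
gray [  47  130  112  100 7396] [104.1974 177.1717]
gray [ 272  188  100   80 5368] [319.4899 229.07  ]
gray [    0   286   640   194 67710] [295.1955 402.0662]
gray [596 318  44  27 498] [624.0803 327.5462]
gray [374 421  54  18 735] [400.9633 430.9116]
```

```bash
python3 - <<'E'
from kb import *
v=np.load('w9.npy');ci=dict(fx=v[0],fy=v[1],cx=v[2],cy=v[3],extrinsics=v[4:].reshape(4,4))
im=cv2.imread('pics/w9.png');g=im.mean(2)
for c in (305,312,328,334): print(c,[int(a) for a in g[180:275,c]])
for r in (215,235): print(r,[int(a) for a in g[r,265:380]])
d=np.array([np.cos(np.radians(99.6)),np.sin(np.radians(99.6))])
for u,w,z in [(319,268,.1085),(319,257,.1085),(318,250.5,.098),(318,207.5,.098)]:
    p=plane(ci,u,w,z); print(u,w,p,(p[:2]-[.6109,.2465])@d*1000)
E
```

```text
305 [174, 174, 174, 175, 176, 175, 170, 157, 148, 151, 159, 164, 170, 184, 200, 205, 205, 206, 205, 205, 204, 200, 188, 173, 166, 173, 184, 193, 195, 195, 195, 195, 193, 194, 195, 195, 195, 195, 195, 193, 195, 195, 195, 195, 195, 194, 195, 194, 193, 194, 194, 194, 194, 194, 193, 193, 193, 193, 193, 193, 193, 192, 193, 192, 193, 192, 192, 191, 192, 192, 192, 191, 183, 174, 169, 170, 173, 175, 171, 168, 170, 173, 170, 165, 161, 157, 150, 142, 135, 139, 140, 141, 140, 139, 140]
312 [175, 175, 176, 176, 177, 175, 169, 165, 165, 166, 168, 171, 186, 197, 200, 200, 200, 201, 201, 201, 200, 200, 200, 196, 185, 181, 189, 199, 219, 228, 229, 229, 229, 229, 229, 229, 229, 229, 227, 226, 226, 225, 224, 222, 219, 214, 210, 209, 205, 201, 199, 197, 193, 194, 193, 189, 189, 189, 188, 188, 189, 187, 185, 187, 190, 189, 190, 188, 187, 189, 190, 190, 187, 178, 170, 169, 171, 173, 172, 173, 181, 188, 188, 186, 184, 184, 182, 173, 154, 141, 138, 138, 138, 137, 137]
328 [175, 175, 174, 172, 168, 163, 163, 167, 167, 166, 163, 162, 162, 160, 161, 161, 158, 155, 152, 158, 163, 167, 172, 185, 193, 196, 197, 
[... 1485 characters left out ...]
118, 119, 121, 123, 128, 133, 138, 139, 139, 145, 162, 184, 190, 192, 192, 191, 192, 193, 192, 192, 193, 193, 193, 193, 193, 193, 194, 193, 192, 188, 184, 189, 205, 223, 228, 228, 228, 228, 228, 228, 228, 229, 229, 226, 210, 198, 196, 196, 195, 195, 195, 196, 194, 195, 195, 195, 194, 195, 195, 194, 194, 194, 194, 194, 194, 194, 195, 196, 198, 197, 198, 198, 195, 186, 176, 170, 170, 170, 169, 170, 168, 169, 169, 169, 169, 167, 167, 169, 172, 170, 158, 147, 145, 144, 144, 142, 140, 141, 141]
319 268 [0.6127 0.2225 0.1085] -23.932383220582413
319 257 [0.6122 0.2305 0.1085] -15.955238954888197
318 250.5 [0.6116 0.231  0.098 ] -15.35710969846053
318 207.5 [0.6099 0.2618 0.098 ] 15.208305461251609
```

```bash
python3 - <<'E'
from kb import *
delta(*yawpose([.6107,.2472,.219],99.6))
E
```

```text
shift mm [ 16.8   0.6 115.7] turn [-0.001   0.0016 -0.1162]
```

{"method": "jog_arm", "body": {
  "steps": [
    [-1,[16.8,0.6,20],[0,0.001,-0.116]],
    [-1,[16.8,0.6,50],[0,0.001,-0.116]],
    [-1,[16.8,0.6,75],[0,0.001,-0.116]],
    [-1,[16.8,0.6,90],[0,0.001,-0.116]],
    [-1,[16.8,0.6,105],[0,0.001,-0.116]],
    [-1,[16.8,0.6,115.7],[0,0.001,-0.116]],
    [-1,[16.8,0.6,115.7],[0,0.001,-0.116]],
    [-1,[16.8,0.6,115.7],[0,0.001,-0.116]]
  ],
  "grip_force": 10
}}

```text
clock: 10.85
tool_pos: [0.6114, 0.2473, 0.2198]
orientation: [-0.0, 0.646, 0.763, -0.0]
wrist_force: [-0.5, 0.2, 0.3]
gripper_width: 0.0877
finger_force: 0.0
```

```bash
python3 - <<'E'
from kb import *
im,ci=shot('wrist','w10.png');s=sense();print(s['wrist_force'])
delta(*yawpose([.6107,.2472,.219],99.6))
hsv=cv2.cvtColor(im,cv2.COLOR_RGB2HSV); m=((hsv[...,1]>70)&(hsv[...,2]>110)&(hsv[...,0]>20)&(hsv[...,0]<40)).astype('uint8'); m[:,:250]=0;m[:,400:]=0;m[360:]=0
n,l,st,c=cv2.connectedComponentsWithStats(m)
for i in range(1,n):
    if st[i,4]>80:
        print(st[i],c[i]); cn=max(cv2.findContours((l==i).astype('uint8'),cv2.RETR_EXTERNAL,cv2.CHAIN_APPROX_NONE)[0],key=len); print(cv2.minAreaRect(cn))
E
```

```text
[ 0.3017 -0.3785  0.195 ]
shift mm [-0.4 -1.3  1.9] turn [ 0.002  -0.0005 -0.0008]
[305 330  21  30 601] [314.7022 344.8469]
((315.0, 344.5), (29.0, 20.0), 90.0)
```

{"method": "jog_arm", "body": {
  "steps": [
    [-1,[-0.4,-1.1,1.9],[0.002,0,-0.001]],
    [-0.3,[-0.4,-1.1,1.9],[0.002,0,-0.001]],
    [-0.1,[-0.4,-1.1,1.9],[0.002,0,-0.001]],
    [0,[-0.4,-1.1,1.9],[0.002,0,-0.001]],
    [0,[-0.4,-1.1,1.9],[0.002,0,-0.001]],
    [0,[-0.4,-1.1,1.9],[0.002,0,-0.001]]
  ],
  "grip_force": 10
}}

```text
clock: 11.4
tool_pos: [0.6105, 0.2481, 0.2187]
orientation: [-0.0, 0.645, 0.764, 0.0]
wrist_force: [0.5, 0.4, 0.5]
gripper_width: 0.0573
finger_force: 0.0
```

{"method": "jog_arm", "body": {
  "steps": [
    [0,[0,0,0],[0,0,0]],
    [0,[0,0,0],[0,0,0]],
    [0,[0,0,0],[0,0,0]],
    [0,[0,0,0],[0,0,0]]
  ],
  "grip_force": 25
}}

```text
clock: 11.73
tool_pos: [0.6104, 0.248, 0.2185]
orientation: [-0.0, 0.645, 0.764, -0.0]
wrist_force: [-1.0, 0.4, 2.2]
gripper_width: 0.0497
finger_force: 25.0
```

```bash
python3 - <<'E'
from kb import *
s=sense();print(s['wrist_force'],s['wrist_torque'],s['tool_pos'],s['finger_force'],s['gripper_width'])
delta(*yawpose([.6107,.2472,.219],99.6))
E
```

```text
[-0.9897  0.423   2.1763] [-0.0472  0.0784 -0.0106] [0.6104 0.248  0.2185] 24.999517818214372 0.04974202793357813
shift mm [-0.9  0.2 -0.5] turn [-0.0008 -0.0005  0.0014]
```

```bash
cat >> kb.py <<'E'
def spose(s,phi=.187,x0=.5239,yaw=92.9,ox=-.0259,lat=0.,up=0.,zt=.1485):
    _,M=yawpose([0,0,0],yaw,phi); P=np.array([x0,-.09,.1])-M[:,0]*s
    return P-M@np.array([ox,0,zt])+M[:,1]*lat-M[:,2]*up, M
E
python3 - <<'E'
from kb import *
s=sense();p0=s['tool_pos']+[0,0,.05];M0=R.from_quat(np.roll(s['orientation'],-1)).as_matrix()
p,M=spose(-.052);print(p);delta(p,M,p0,M0)
E
```

```text
[ 0.5475 -0.0108  0.2459]
shift mm [-244.6 -105.5   22.6] turn [0.1859 0.0106 0.118 ]
```

{"method": "jog_arm", "body": {
  "steps": [
    [0,[0,0,-3],[0,0,0]],
    [0,[0,0,-12],[0,0,0]],
    [0,[0,0,-30],[0,0,0]],
    [0,[0,0,-45],[0,0,0]],
    [0,[0,0,-50],[0,0,0]],
    [0,[0,0,-50],[0,0,0]],
    [0,[0,0,-50],[0,0,0]]
  ]
}}

```text
clock: 12.32
tool_pos: [0.6103, 0.2479, 0.2682]
orientation: [-0.0, 0.645, 0.764, -0.0]
wrist_force: [-1.2, -0.1, -5.3]
gripper_width: 0.0499
finger_force: 25.0
```

```bash
python3 - <<'E'
from kb import *
s=sense();print(s['wrist_force'],s['wrist_torque'],s['gripper_width']);p,M=spose(-.052);print(p);delta(p,M)
E
```

```text
[-1.1596 -0.1372 -5.2669] [ 0.0508 -0.0985  0.0526] 0.04988313593304713
[ 0.5475 -0.0108  0.2459]
shift mm [-244.4 -105.3   22.3] turn [0.186  0.0107 0.1179]
```

{"method": "jog_arm", "body": {
  "steps": [
    [0,[-244,-105,0],[0.186,0.011,0.118]],
    [0,[-244,-105,0],[0.186,0.011,0.118]],
    [0,[-244,-105,0],[0.186,0.011,0.118]],
    [0,[-244,-105,0],[0.186,0.011,0.118]],
    [0,[-244,-105,0],[0.186,0.011,0.118]],
    [0,[-244,-105,0],[0.186,0.011,0.118]],
    [0,[-244,-105,0],[0.186,0.011,0.118]],
    [0,[-244,-105,0],[0.186,0.011,0.118]]
  ]
}}

```text
clock: 12.98
tool_pos: [0.5463, -0.0137, 0.2669]
orientation: [-0.065, 0.687, 0.72, -0.069]
wrist_force: [-0.4, 0.2, -4.9]
gripper_width: 0.0496
finger_force: 25.0
```

```bash
python3 - <<'E'
from kb import *
s=sense();print(s['wrist_force'],s['wrist_torque'],s['gripper_width']);p,M=spose(-.052);print(p);delta(p,M)
E
```

```text
[-0.4392  0.2172 -4.9116] [ 0.0286 -0.2925 -0.0188] 0.04964818096397119
[ 0.5475 -0.0108  0.2459]
shift mm [ 2.9  5.3 20.3] turn [-0.0029  0.0001 -0.0041]
```

{"method": "jog_arm", "body": {
  "steps": [
    [0,[2.9,5.3,8],[-0.003,0,-0.004]],
    [0,[2.9,5.3,16],[-0.003,0,-0.004]],
    [0,[2.9,5.3,20.3],[-0.003,0,-0.004]],
    [0,[2.9,5.3,20.3],[-0.003,0,-0.004]],
    [0,[2.9,5.3,20.3],[-0.003,0,-0.004]],
    [0,[2.9,5.3,20.3],[-0.003,0,-0.004]]
  ]
}}

```text
clock: 13.48
tool_pos: [0.5494, -0.0065, 0.2471]
orientation: [-0.064, 0.684, 0.724, -0.066]
wrist_force: [0.6, 0.1, -4.5]
gripper_width: 0.0498
finger_force: 25.0
```

```bash
python3 - <<'E'
from kb import *
im,ci=shot('wrist','w11.png')
s=sense();print(s['wrist_force'],s['wrist_torque'],s['gripper_width']);p,M=spose(-.052);delta(p,M)
p,M=spose(-.030);delta(p,M)
g=im.mean(2)
hsv=cv2.cvtColor(im,cv2.COLOR_RGB2HSV); m=((hsv[...,1]>70)&(hsv[...,2]>110)&(hsv[...,0]>20)&(hsv[...,0]<40)).astype('uint8'); m[:,:250]=0;m[:,400:]=0;m[370:]=0
n,l,st,c=cv2.connectedComponentsWithStats(m)
for i in range(1,n):
    if st[i,4]>80:
        print(st[i],c[i])
T=R.from_quat(np.roll(s['orientation'],-1)).as_matrix();t=s['tool_pos']
for x in (-15.9,14.1): print(proj(ci,t+T@np.array([x,0,148.5-28])/1000))
for c in (290,300,340): print(c,[int(a) for a in g[280:372,c]])
E
```

```text
[ 0.0439  0.0524 -4.0747] [-0.0061 -0.3111 -0.0474] 0.04991772065208553
shift mm [-4.1 -1.9  2. ] turn [ 0.0034 -0.0001  0.0052]
shift mm [-26.1  -2.    2. ] turn [ 0.0034 -0.0001  0.0052]
[307 335  21  31 611] [317.2995 349.7021]
[316.5364 400.8306]
[316.5176 334.1827]
290 [185, 190, 191, 190, 190, 191, 191, 192, 191, 192, 191, 193, 192, 191, 191, 192, 193, 192, 192, 193, 193, 192, 193, 193, 193, 193, 193, 188, 178, 168, 165, 165, 164, 164, 164, 163, 166, 165, 164, 165, 164, 164, 164, 165, 168, 177, 188, 194, 196, 195, 195, 195, 196, 195, 195, 195, 195, 194, 195, 195, 196, 195, 195, 195, 195, 194, 194, 195, 188, 165, 138, 125, 125, 123, 124, 124, 123, 124, 124, 123, 125, 123, 124, 123, 119, 120, 132, 141, 144, 148, 158, 169]
300 [197, 197, 196, 197, 197, 197, 197, 197, 198, 198, 198, 197, 198, 198, 199, 197, 198, 198, 198, 199, 198, 199, 198, 198, 197, 198, 199, 199, 199, 198, 196, 188, 173, 164, 163, 163, 163, 160, 162, 161, 160, 158, 160, 163, 164, 165, 165, 165, 174, 186, 191, 194, 194, 194, 194, 195, 193, 194, 195, 194, 194, 195, 195, 195, 195, 195, 194, 194, 194, 194, 188, 165, 139, 126, 124, 126, 124, 124, 125, 126, 125, 124, 126, 124, 121, 120, 132, 140, 143, 148, 158, 168]
340 [153, 152, 153, 153, 153, 153, 152, 154, 154, 153, 153, 153, 149, 142, 133, 129, 125, 121, 122, 124, 122, 122, 123, 121, 122, 123, 121, 122, 127, 140, 157, 164, 165, 165, 164, 164, 165, 165, 165, 165, 166, 164, 163, 165, 165, 165, 173, 185, 195, 195, 195, 196, 195, 195, 195, 195, 194, 195, 196, 196, 195, 195, 195, 196, 195, 192, 184, 172, 157, 148, 143, 134, 125, 124, 126, 125, 125, 124, 125, 125, 124, 124, 125, 123, 120, 120, 132, 141, 143, 147, 158, 169]
```

{"method": "jog_arm", "body": {
  "steps": [
    [0,[-4,-1.9,2],[0.003,0,0.005]],
    [0,[-6,-1.9,2],[0.003,0,0.005]],
    [0,[-8,-1.9,2],[0.003,0,0.005]],
    [0,[-12,-1.9,2],[0.003,0,0.005]],
    [0,[-16,-1.9,2],[0.003,0,0.005]],
    [0,[-16,-1.9,2],[0.003,0,0.005]],
    [0,[-16,-1.9,2],[0.003,0,0.005]]
  ]
}}

```text
clock: 14.12
tool_pos: [0.548, -0.0238, 0.2459]
orientation: [-0.064, 0.687, 0.721, -0.067]
wrist_force: [1.0, 0.2, -4.4]
gripper_width: 0.0498
finger_force: 25.0
```

```bash
python3 - <<'E'
from kb import *
s=sense();print(s['wrist_force'],s['wrist_torque'],s['gripper_width']);p,M=spose(-.040);delta(p,M)
p,M=spose(-.030);delta(p,M)
E
```

```text
[ 0.9817  0.1742 -4.3704] [ 0.0438 -0.3251 -0.0368] 0.04977238443885597
shift mm [ 1.   0.2 -0.1] turn [ 0.0003 -0.0005 -0.0018]
shift mm [-9.   0.2 -0.1] turn [ 0.0003 -0.0005 -0.0018]
```

{"method": "jog_arm", "body": {
  "steps": [
    [0,[-2,0.2,0],[0,0,-0.002]],
    [0,[-3.5,0.2,0],[0,0,-0.002]],
    [0,[-5,0.2,0],[0,0,-0.002]],
    [0,[-6.5,0.2,0],[0,0,-0.002]],
    [0,[-8,0.2,0],[0,0,-0.002]],
    [0,[-9,0.2,0],[0,0,-0.002]],
    [0,[-9,0.2,0],[0,0,-0.002]]
  ]
}}

```text
clock: 14.7
tool_pos: [0.5486, -0.0325, 0.2457]
orientation: [-0.064, 0.686, 0.722, -0.068]
wrist_force: [0.2, -0.8, -4.9]
gripper_width: 0.0496
finger_force: 25.0
```

```bash
python3 - <<'E'
from kb import *
s=sense();print(s['wrist_force'],s['wrist_torque'],s['gripper_width']);p,M=spose(-.030);delta(p,M)
E
```

```text
[ 0.1788 -0.783  -4.865 ] [-0.0359 -0.2926  0.0348] 0.04960529340358916
shift mm [-0.2  0.  -0.2] turn [ 0.0001 -0.0003  0.0009]
```

{"method": "jog_arm", "body": {
  "steps": [
    [0,[-1.5,0,0],[0,0,0.001]],
    [0,[-3,0,0],[0,0,0.001]],
    [0,[-4.5,0,0],[0,0,0.001]],
    [0,[-6,0,0],[0,0,0.001]],
    [0,[-6,0,0],[0,0,0.001]]
  ]
}}

```text
clock: 15.12
tool_pos: [0.5489, -0.0386, 0.2458]
orientation: [-0.064, 0.686, 0.722, -0.068]
wrist_force: [-0.2, 0.0, -4.7]
gripper_width: 0.0495
finger_force: 25.0
```

```bash
python3 - <<'E'
from kb import *
s=sense();print(s['wrist_force'],s['wrist_torque'],s['gripper_width']);p,M=spose(-.024);delta(p,M)
E
```

```text
[-0.1884  0.0408 -4.7499] [ 0.0145 -0.2984 -0.0584] 0.04951278711147495
shift mm [-0.2 -0.  -0.1] turn [ 0.0001 -0.0002 -0.0001]
```

{"method": "jog_arm", "body": {
  "steps": [
    [0,[-1,0,0],[0,0,0]],
    [0,[-2,0,0],[0,0,0]],
    [0,[-3,0,0],[0,0,0]],
    [0,[-4,0,0],[0,0,0]],
    [0,[-4,0,0],[0,0,0]]
  ]
}}

```text
clock: 15.53
tool_pos: [0.5491, -0.0425, 0.2457]
orientation: [-0.064, 0.686, 0.722, -0.068]
wrist_force: [-0.8, -0.3, -4.3]
gripper_width: 0.05
finger_force: 25.0
```

{"method": "jog_arm", "body": {
  "steps": [
    [0,[-1,0,0],[0,0,0]],
    [0,[-2,0,0],[0,0,0]],
    [0,[-3,0,0],[0,0,0]],
    [0,[-4,0,0],[0,0,0]],
    [0,[-4,0,0],[0,0,0]]
  ]
}}

```text
clock: 15.95
tool_pos: [0.5493, -0.0465, 0.2457]
orientation: [-0.064, 0.686, 0.722, -0.068]
wrist_force: [-0.2, 0.3, -4.1]
gripper_width: 0.0497
finger_force: 25.0
```

```bash
python3 - <<'E'
from kb import *
s=sense();print(s['wrist_force'],s['wrist_torque'],s['gripper_width']);p,M=spose(-.016);delta(p,M)
E
```

```text
[-0.153   0.271  -4.1001] [ 0.0411 -0.3     0.0019] 0.04968709788614499
shift mm [-0.2  0.  -0.2] turn [ 0.0001 -0.0003 -0.0001]
```

{"method": "jog_arm", "body": {
  "steps": [
    [0,[-2,0,0],[0,0,0]],
    [0,[-4,0,0],[0,0,0]],
    [0,[-6,0,0],[0,0,0]],
    [0,[-8,0,0],[0,0,0]],
    [0,[-10,0,0],[0,0,0]],
    [0,[-10,0,0],[0,0,0]]
  ]
}}

```text
clock: 16.45
tool_pos: [0.5498, -0.0568, 0.2458]
orientation: [-0.064, 0.686, 0.721, -0.068]
wrist_force: [-0.4, -0.5, -4.3]
gripper_width: 0.0496
finger_force: 25.0
```

{"method": "jog_arm", "body": {
  "steps": [
    [0,[-2,0,0],[0,0,0]],
    [0,[-4,0,0],[0,0,0]],
    [0,[-6,0,0],[0,0,0]],
    [0,[-8,0,0],[0,0,0]],
    [0,[-10,0,0],[0,0,0]],
    [0,[-12,0,0],[0,0,0]],
    [0,[-14,0,0],[0,0,0]],
    [0,[-14,0,0],[0,0,0]]
  ]
}}

```text
clock: 17.12
tool_pos: [0.5505, -0.0707, 0.2457]
orientation: [-0.064, 0.686, 0.721, -0.068]
wrist_force: [0.4, 0.1, -4.3]
gripper_width: 0.05
finger_force: 25.0
```

```bash
python3 - <<'E'
from kb import *
s=sense();print(s['wrist_force'],s['wrist_torque'],s['gripper_width']);p,M=spose(.008);delta(p,M)
E
```

```text
[ 0.361   0.1352 -4.303 ] [-0.0087 -0.3105  0.0595] 0.050046281016682036
shift mm [-0.   0.  -0.2] turn [ 0.0001 -0.0002 -0.0003]
```

{"method": "jog_arm", "body": {
  "steps": [
    [0,[-1.5,0,0],[0,0,0]],
    [0,[-3,0,0],[0,0,0]],
    [0,[-4.5,0,0],[0,0,0]],
    [0,[-6,0,0],[0,0,0]],
    [0,[-7.5,0,0],[0,0,0]],
    [0,[-8.5,0,0],[0,0,0]],
    [0,[-8.5,0,0],[0,0,0]]
  ]
}}

```text
clock: 17.7
tool_pos: [0.5509, -0.079, 0.2457]
orientation: [-0.064, 0.686, 0.722, -0.068]
wrist_force: [-0.3, 0.2, -4.3]
gripper_width: 0.0497
finger_force: 25.0
```

{"method": "jog_arm", "body": {
  "steps": [
    [0,[-0.7,0,0],[0,0,0]],
    [0,[-1.4,0,0],[0,0,0]],
    [0,[-2.1,0,0],[0,0,0]],
    [0,[-2.8,0,0],[0,0,0]],
    [0,[-2.8,0,0],[0,0,0]]
  ]
}}

```text
clock: 18.12
tool_pos: [0.551, -0.0816, 0.2457]
orientation: [-0.064, 0.686, 0.722, -0.067]
wrist_force: [-0.2, 0.4, -4.7]
gripper_width: 0.0498
finger_force: 25.0
```

{"method": "jog_arm", "body": {
  "steps": [
    [0,[-0.7,0,0],[0,0,0]],
    [0,[-1.4,0,0],[0,0,0]],
    [0,[-2,0,0],[0,0,0]],
    [0,[-2,0,0],[0,0,0]]
  ]
}}

```text
clock: 18.45
tool_pos: [0.5511, -0.0823, 0.2456]
orientation: [-0.066, 0.686, 0.721, -0.066]
wrist_force: [0.2, 7.8, -4.3]
gripper_width: 0.0496
finger_force: 25.0
```

{"method": "jog_arm", "body": {
  "steps": [
    [0,[-0.4,0,0],[0,0,0]],
    [0,[-0.8,0,0],[0,0,0]],
    [0,[-1.2,0,0],[0,0,0]],
    [0,[-1.6,0,0],[0,0,0]],
    [0,[-1.6,0,0],[0,0,0]]
  ]
}}

```text
clock: 18.87
tool_pos: [0.5511, -0.0829, 0.2456]
orientation: [-0.066, 0.686, 0.721, -0.066]
wrist_force: [-1.0, 12.4, -3.5]
gripper_width: 0.0498
finger_force: 25.0
```

```bash
python3 - <<'E'
from kb import *
s=sense();print(s['wrist_force'],s['wrist_torque'],s['gripper_width']);p,M=spose(.021);delta(p,M)
E
```

```text
[-1.0083 12.3956 -3.4683] [ 1.6402 -0.3086 -0.2226] 0.04976451204963189
shift mm [-0.8 -0.  -0.3] turn [-0.0002 -0.0058 -0.0003]
```

{"method": "jog_arm", "body": {
  "steps": [
    [0,[-0.5,0,0],[0,0,0]],
    [0,[-1,0,0],[0,0,0]],
    [0,[-1.5,0,0],[0,0,0]],
    [0,[-2,0,0],[0,0,0]],
    [0,[-2,0,0],[0,0,0]]
  ]
}}

```text
clock: 19.28
tool_pos: [0.5513, -0.0848, 0.2456]
orientation: [-0.067, 0.686, 0.721, -0.066]
wrist_force: [-0.3, 11.3, -3.1]
gripper_width: 0.0498
finger_force: 25.0
```

```bash
python3 - <<'E'
from kb import *
s=sense();print(s['wrist_force'],s['wrist_torque'],s['gripper_width']);p,M=spose(.023);delta(p,M)
E
```

```text
[-0.2795 11.2592 -3.067 ] [ 1.6116 -0.2683 -0.305 ] 0.0498390098042113
shift mm [-0.9 -0.  -0.3] turn [-0.0002 -0.0059 -0.0002]
```

{"method": "jog_arm", "body": {
  "steps": [
    [0,[-0.5,0,0],[0,0,0]],
    [0,[-1,0,0],[0,0,0]],
    [0,[-1.5,0,0],[0,0,0]],
    [0,[-2,0,0],[0,0,0]],
    [0,[-2.5,0,0],[0,0,0]],
    [0,[-3,0,0],[0,0,0]],
    [0,[-3,0,0],[0,0,0]]
  ]
}}

```text
clock: 19.87
tool_pos: [0.5514, -0.0878, 0.2456]
orientation: [-0.067, 0.686, 0.721, -0.066]
wrist_force: [0.1, 12.1, -2.6]
gripper_width: 0.0497
finger_force: 25.0
```

```bash
cat > st.py <<'E'
from kb import *
im,ci=shot('wrist','w12.png')
hsv=cv2.cvtColor(im,cv2.COLOR_RGB2HSV); m=((hsv[...,1]>70)&(hsv[...,2]>110)&(hsv[...,0]>20)&(hsv[...,0]<40)).astype('uint8'); m[:,:250]=0;m[:,400:]=0;m[370:]=0
n,l,st,c=cv2.connectedComponentsWithStats(m)
for i in range(1,n):
    if st[i,4]>80: print(st[i],c[i])
s=sense();print(s['wrist_force'],s['wrist_torque'],s['gripper_width']);p,M=spose(.026);delta(p,M)
E
python3 st.py
```

```text
[306 298  26  24 475] [318.7979 310.9684]
[307 334  21  32 639] [317.2692 349.3568]
[ 0.9648 11.5111 -3.2572] [ 1.6419 -0.3221 -0.2291] 0.049558990402671414
shift mm [-0.9 -0.  -0.3] turn [-0.0002 -0.0059 -0.0003]
```

{"method": "jog_arm", "body": {
  "steps": [
    [0,[-0.5,0,0],[0,0,0]],
    [0,[-1,0,0],[0,0,0]],
    [0,[-1.5,0,0],[0,0,0]],
    [0,[-2,0,0],[0,0,0]],
    [0,[-2,0,0],[0,0,0]]
  ]
}}

```text
clock: 20.33
tool_pos: [0.5515, -0.0898, 0.2456]
orientation: [-0.067, 0.686, 0.721, -0.066]
wrist_force: [-0.4, 10.9, -3.7]
gripper_width: 0.0497
finger_force: 25.0
```

{"method": "jog_arm", "body": {
  "steps": [
    [0,[-0.5,0,0],[0,0,0]],
    [0,[-1,0,0],[0,0,0]],
    [0,[-1,0,0],[0,0,0]]
  ]
}}

```text
clock: 20.58
tool_pos: [0.5516, -0.0908, 0.2456]
orientation: [-0.067, 0.686, 0.721, -0.066]
wrist_force: [0.6, 12.2, -3.3]
gripper_width: 0.0493
finger_force: 25.0
```

{"method": "jog_arm", "body": {
  "steps": [
    [0,[-0.5,0,0],[0,0,0]],
    [0,[-1,0,0],[0,0,0]],
    [0,[-1,0,0],[0,0,0]]
  ]
}}

```text
clock: 20.83
tool_pos: [0.5516, -0.0918, 0.2456]
orientation: [-0.067, 0.686, 0.721, -0.066]
wrist_force: [0.5, 11.5, -3.2]
gripper_width: 0.0494
finger_force: 25.0
```

{"method": "jog_arm", "body": {
  "steps": [
    [0,[-0.5,0,0],[0,0,0]],
    [0,[-1,0,0],[0,0,0]],
    [0,[-1,0,0],[0,0,0]]
  ]
}}

```text
clock: 21.08
tool_pos: [0.5516, -0.0921, 0.2456]
orientation: [-0.067, 0.686, 0.721, -0.065]
wrist_force: [1.1, 15.3, -2.5]
gripper_width: 0.0497
finger_force: 25.0
```

{"method": "jog_arm", "body": {
  "steps": [
    [0,[-0.4,0,0],[0,0,0]],
    [0,[-0.8,0,0],[0,0,0]],
    [0,[-0.8,0,0],[0,0,0]]
  ]
}}

```text
clock: 21.33
tool_pos: [0.5516, -0.0924, 0.2456]
orientation: [-0.068, 0.686, 0.721, -0.065]
wrist_force: [0.2, 17.7, -2.6]
gripper_width: 0.0498
finger_force: 25.0
```

```bash
python3 st.py
```

```text
[306 289  26  33 672] [318.6607 306.308 ]
[307 333  21  33 659] [317.2625 348.915 ]
[ 0.0586 17.5736 -2.1199] [ 2.4817 -0.2664 -0.4794] 0.04974562843124269
shift mm [ 3.6 -0.1 -0.3] turn [-0.0004 -0.009  -0.0005]
```

{"method": "jog_arm", "body": {
  "steps": [
    [0,[1,0,0],[0,0,0]],
    [0,[2,0,0],[0,0,0]],
    [0,[2.5,0,0],[0,0,0]],
    [0,[2.5,0,0],[0,0,0]]
  ]
}}

```text
clock: 21.72
tool_pos: [0.5516, -0.0916, 0.2456]
orientation: [-0.066, 0.686, 0.722, -0.066]
wrist_force: [-0.6, 8.4, -3.7]
gripper_width: 0.0494
finger_force: 25.0
```

{"method": "jog_arm", "body": {
  "steps": [
    [0,[1,0,0.3],[0,0,0]],
    [0,[1.4,0,0.6],[0,0,0]],
    [0,[1.4,0,0.6],[0,0,0]]
  ]
}}

```text
clock: 21.97
tool_pos: [0.5515, -0.0912, 0.2454]
orientation: [-0.065, 0.686, 0.722, -0.067]
wrist_force: [0.1, 7.5, -2.1]
gripper_width: 0.0497
finger_force: 25.0
```

{"method": "jog_arm", "body": {
  "steps": [
    [0,[0.7,0,0.2],[0,0,0]],
    [0,[1.0,0,0.4],[0,0,0]],
    [0,[1.0,0,0.4],[0,0,0]]
  ],
  "grip_force": 15
}}

```text
clock: 22.22
tool_pos: [0.5515, -0.0909, 0.2449]
orientation: [-0.064, 0.686, 0.722, -0.067]
wrist_force: [-0.5, 5.0, -2.8]
gripper_width: 0.0497
finger_force: 15.0
```

{"method": "jog_arm", "body": {
  "steps": [
    [-0.2,[0,0,0],[0,0,0]],
    [-0.4,[0,0,0],[0,0,0]],
    [-0.6,[0,0,0],[0,0,0]],
    [-1,[0,0,0],[0,0,0]],
    [-1,[0,0,0],[0,0,0]],
    [-1,[0,0,0],[0,0,0]],
    [-1,[0,0,0],[0,0,0]],
    [-1,[0,0,0],[0,0,0]]
  ]
}}

```text
clock: 22.88
tool_pos: [0.5514, -0.0911, 0.2448]
orientation: [-0.064, 0.686, 0.722, -0.068]
wrist_force: [-0.8, -1.5, -0.1]
gripper_width: 0.0883
finger_force: 0.0
```

```bash
python3 st.py
```

```text
[306 290  26  32 633] [318.9415 307.1517]
[308 333  21  33 660] [317.5864 348.9076]
[ 0.5843 -0.2668 -0.509 ] [-0.0795 -0.1419 -0.0502] 0.08824944140604706
shift mm [ 2.4  0.  -1.2] turn [ 0.0001 -0.0003 -0.    ]
```

{"method": "jog_arm", "body": {
  "steps": [
    [-1,[0,0,-10],[0,0,0]],
    [-1,[0,0,-30],[0,0,0]],
    [-1,[0,0,-60],[0,0,0]],
    [-1,[0,0,-90],[0,0,0]],
    [-1,[0,0,-110],[0,0,0]],
    [-1,[0,0,-110],[0,0,0]],
    [-1,[0,0,-110],[0,0,0]]
  ]
}}

```text
clock: 23.52
tool_pos: [0.5725, -0.0901, 0.3549]
orientation: [-0.063, 0.686, 0.722, -0.066]
wrist_force: [0.0, -0.2, 0.4]
gripper_width: 0.0879
finger_force: 0.0
```

```bash
python3 st.py; python3 - <<'E'
from kb import *
ci=camera_info('wrist');s=sense();T=R.from_quat(np.roll(s['orientation'],-1)).as_matrix();t=s['tool_pos']
w=T.T@(np.array([.5239,-.09,.1])-t)*1000;print('axis',w)
im=cv2.imread('pics/w12.png');hsv=cv2.cvtColor(im,cv2.COLOR_BGR2HSV)
g=im.mean(2)
def s_at(u,v,r):
    o,d=ray(ci,u,v);o=T.T@(o-t)*1000;d=T.T@d;p=o+d*(w[2]-r-o[2])/d[2];return np.round([w[0]-p[0],p[1]-w[1]],2)
col=int(round(proj(ci,t+T@np.array([0,w[1],w[2]-22])/1000)[0]));print(col)
for c in (col-12,col,col+12): print(c,[int(a) for a in g[165:300,c]])
for v in range(180,290,10): print(v,s_at(col,v,22)[0],s_at(col,v,28)[0],s_at(col,v,38.5)[0])
red=(((hsv[...,0]<5)|(hsv[...,0]>174))&(hsv[...,1]>130)).astype('uint8'); ys,xs=np.where(red[150:340,250:400]); print('red',len(xs))
sd,cs=shot('side','s2.png');h2=cv2.cvtColor(sd,cv2.COLOR_RGB2HSV); x0,y0=proj(cs,[.526,-.119,.1]).round().astype(int);print(x0,y0)
r2=(((h2[...,0]<5)|(h2[...,0]>174))&(h2[...,1]>130)); ys,xs=np.where(r2[y0-40:y0+40,x0-40:x0+40]); print('side red',len(xs),xs.mean()+x0-40 if len(xs) else 0,ys.mean()+y0-40 if len(xs) else 0)
E
```

```text
[310 214  13  14 153] [315.8105 220.9935]
[310 233  11  41 432] [315.2199 252.5671]
[ 0.0753 -0.296  -0.4221] [-0.054  -0.1893 -0.0547] 0.08832554668042726
shift mm [  2.3   0.1 108.9] turn [ 0.0006 -0.0002  0.0001]
axis [  2.3893   0.0166 257.4386]
317
305 [133, 132, 134, 131, 132, 133, 132, 132, 132, 134, 134, 134, 133, 134, 134, 133, 134, 133, 135, 134, 135, 145, 172, 196, 204, 206, 206, 204, 203, 196, 186, 175, 171, 189, 211, 220, 220, 220, 220, 220, 220, 219, 220, 220, 219, 215, 204, 194, 190, 191, 191, 190, 189, 186, 183, 179, 174, 168, 164, 162, 166, 172, 174, 177, 183, 193, 197, 198, 197, 198, 197, 198, 198, 198, 198, 197, 198, 198, 198, 198, 198, 198, 198, 198, 198, 198, 197, 198, 198, 198, 197, 198, 198, 197, 197, 197, 197, 196, 197, 197, 197, 198, 197, 197, 197, 197, 198, 196, 196, 194, 184, 174, 170, 172, 174, 172, 170, 173, 182, 192, 195, 193, 191, 189, 187, 177, 158, 152, 156, 157, 157, 156, 156, 153, 150]
317 [135, 135, 135, 135, 135, 134, 134, 134, 136, 134, 134, 134, 135, 134, 136, 135, 135, 135, 135, 135, 140, 159, 187, 200, 204, 207, 208, 213, 218, 216, 208, 194, 1
[... 775 characters left out ...]
34, 234, 234, 234, 233, 234, 232, 224, 203, 183, 175, 176, 182, 192, 197, 198, 198, 198, 199, 198, 199, 199, 199, 199, 200, 199, 199, 200, 199, 199, 199, 199, 200, 199, 199, 199, 199, 199, 199, 198, 198, 199, 198, 198, 198, 198, 198, 198, 199, 198, 198, 198, 198, 197, 197, 197, 197, 194, 186, 176, 169, 170, 181, 189, 184, 175, 179, 193, 202, 203, 201, 200, 199, 194, 183, 172, 169, 169, 168, 168, 168, 164, 155, 149]
180 -47.04 -48.03 -49.76
190 -40.52 -41.69 -43.73
200 -33.87 -35.23 -37.6
210 -27.09 -28.63 -31.33
220 -20.17 -21.91 -24.94
230 -13.11 -15.04 -18.42
240 -5.9 -8.03 -11.77
250 1.46 -0.88 -4.97
260 8.97 6.42 1.97
270 16.64 13.88 9.05
280 24.48 21.5 16.29
red 0
335 330
side red 0 0 0
```

```bash
python3 - <<'E'
from kb import *
from scipy.optimize import least_squares
ci=camera_info('wrist');s=sense();T=R.from_quat(np.roll(s['orientation'],-1)).as_matrix();t=s['tool_pos']
w=T.T@(np.array([.5239,-.09,.1])-t)*1000
def s_at(u,v,r):
    o,d=ray(ci,u,v);o=T.T@(o-t)*1000;d=T.T@d;p=o+d*(w[2]-r-o[2])/d[2];return round(w[0]-p[0],2)
print('taper',s_at(317,198,16),s_at(329,197,15)); print('slot start',s_at(317,211.5,15.9))
print('key top end',s_at(317,215.5,22)); print('shaft end top', s_at(317,186.3,13.5))
print('boss rear',s_at(305,229,25.2),s_at(329,228.5,25.2),s_at(317,231,28),s_at(317,229,28),'keyway roof edge',s_at(317,228.5,23.5))
print('disc back',[s_at(317,v,39) for v in (276,279,281)],'front',[s_at(317,v,39) for v in (289,290)])
im=cv2.imread('pics/w12.png').mean(2)
for c in range(290,346,6): print(c,[int(a) for a in im[270:300,c]])
E
```

```text
taper -34.4 -34.87
slot start -25.02
key top end -23.88
shaft end top -41.85
boss rear -15.47 -15.82 -14.99 -16.37 keyway roof edge -15.28
disc back [np.float64(12.3), np.float64(14.46), np.float64(15.91)] front [np.float64(21.77), np.float64(22.52)]
290 [195, 187, 176, 169, 168, 175, 182, 185, 188, 188, 187, 188, 186, 185, 182, 170, 142, 117, 110, 108, 112, 120, 131, 141, 147, 147, 148, 147, 147, 148]
296 [196, 196, 191, 182, 171, 168, 171, 178, 184, 186, 183, 178, 171, 163, 154, 144, 136, 126, 116, 115, 120, 130, 139, 144, 144, 145, 146, 147, 147, 147]
302 [196, 197, 196, 194, 187, 176, 169, 171, 174, 176, 172, 169, 174, 184, 192, 192, 190, 189, 189, 183, 168, 146, 147, 152, 153, 153, 151, 151, 150, 148]
308 [195, 196, 195, 195, 194, 189, 177, 171, 170, 179, 184, 181, 178, 181, 187, 189, 189, 188, 189, 187, 180, 168, 161, 161, 160, 160, 161, 160, 157, 152]
314 [229, 229, 229, 230, 222, 199, 183, 172, 170, 177, 189, 196, 197, 197, 196, 196, 195, 196, 195, 190, 176, 166, 166, 166, 165, 166, 166, 166, 164, 157]
320 [230, 230, 230, 228, 215, 196, 179, 171, 171, 179, 189, 193, 190, 188, 188, 187, 185, 181, 175, 164, 152, 151, 163, 169, 170, 169, 169, 169, 165, 158]
326 [197, 198, 197, 197, 193, 183, 174, 171, 176, 183, 182, 173, 175, 188, 201, 203, 202, 200, 199, 196, 189, 172, 166, 169, 169, 169, 168, 167, 159, 153]
332 [198, 197, 197, 190, 178, 173, 172, 181, 192, 197, 195, 189, 188, 195, 200, 200, 198, 195, 192, 188, 179, 172, 171, 173, 172, 171, 166, 156, 150, 149]
338 [196, 194, 185, 174, 171, 175, 187, 196, 198, 199, 198, 197, 198, 198, 197, 192, 174, 154, 151, 157, 163, 163, 165, 163, 156, 142, 122, 113, 114, 112]
344 [181, 174, 170, 171, 179, 185, 184, 175, 169, 168, 165, 160, 159, 159, 158, 156, 153, 152, 153, 153, 152, 151, 148, 143, 130, 120, 116, 113, 112, 112]
```

```bash
python3 -c "
from cell import sign_off; print(sign_off())"
```

```text
the job is handed in; nothing more can be done
None
```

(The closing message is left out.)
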